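Pack the culture bottles and shut the carrying case

TASK

Pack the case for transport: stand every culture bottle that is on the bench upright in a foam pocket of the open carrying case, one to a pocket, and lay the temperature logger flat, window up, in the shallow tray in front of the pockets. Then lift the knee of the folding lid stay past centre to unlock it, lower the lid gently until it is fully shut, and swing both hasps down over their staples as far as they go. Leave the other things on the bench where they are.

Things in the scene. Friction and masses are not known exactly. Their poses are not given: they have to be found in the camera images.
- culture_1: culture bottle with a screw cap, 117 mm tall: round body 34 mm in diameter up to 70 mm, then a neck and cap 18 mm in diameter from 70 to 117 mm (a good place to grip from above); 50 to 110 g; origin at the centre of its underside, z up along it. All bottles are alike to the job; two to four are there (None: absent)
- culture_2: culture bottle with a screw cap, 117 mm tall: round body 34 mm in diameter up to 70 mm, then a neck and cap 18 mm in diameter from 70 to 117 mm (a good place to grip from above); 50 to 110 g; origin at the centre of its underside, z up along it. All bottles are alike to the job; two to four are there (None: absent)
- culture_3: culture bottle with a screw cap, 117 mm tall: round body 34 mm in diameter up to 70 mm, then a neck and cap 18 mm in diameter from 70 to 117 mm (a good place to grip from above); 50 to 110 g; origin at the centre of its underside, z up along it. All bottles are alike to the job; two to four are there (None: absent)
- culture_4: culture bottle with a screw cap, 117 mm tall: round body 34 mm in diameter up to 70 mm, then a neck and cap 18 mm in diameter from 70 to 117 mm (a good place to grip from above); 50 to 110 g; origin at the centre of its underside, z up along it. All bottles are alike to the job; two to four are there (None: absent)
- case: carrying case fixed on the bench, bare aluminium with dark corner caps: lower shell 150 mm deep (x) x 250 mm wide (y), rim 100 mm above the bench; lid 37 mm high (137 mm in all when shut). Origin at the centre of its underside, z up; -x is its front (towards the robot, handle and hasps), +y its left. The row of four pockets lies along y at x = 0
- pocket_1 (a point): centre of the floor of foam pocket 1 of 4 (the leftmost, +y end): a square well 40 x 40 mm, 50 mm deep, its floor 12 mm and its mouth 62 mm above the bench; pitch 60 mm along the case's y
- pocket_2 (a point): centre of the floor of foam pocket 2 of 4 (second from the left): a square well 40 x 40 mm, 50 mm deep, its floor 12 mm and its mouth 62 mm above the bench; pitch 60 mm along the case's y
- pocket_3 (a point): centre of the floor of foam pocket 3 of 4 (third from the left): a square well 40 x 40 mm, 50 mm deep, its floor 12 mm and its mouth 62 mm above the bench; pitch 60 mm along the case's y
- pocket_4 (a point): centre of the floor of foam pocket 4 of 4 (the rightmost, -y end, next to the stay): a square well 40 x 40 mm, 50 mm deep, its floor 12 mm and its mouth 62 mm above the bench; pitch 60 mm along the case's y
- logger: temperature logger that travels with the bottles: small rounded box of white plastic, 30 mm (its x) x 44 mm (its y) x 20 mm high, 45 g, lying flat to the right of the case with its window up; origin at the centre of its underside, z up
- tray (a point): centre of the floor of the shallow accessory tray in the foam, in front of the row of pockets: 47 mm wide (case's x) x 242 mm long (case's y), its floor 42 mm above the bench; the pocket side is 20 mm high, the other sides are the walls of the case (rim at 100 mm)
- lid (a joint): angle of the lid about the hinge at the back of the rim, rad: 0 shut on the rim, 1.62 standing open as found (held by the locked stay). Hinge friction 0.42 N m: with the stay unlocked the lid stays where it is left, and must be brought right down by hand (2 to 5 N at the handle)
- lid_hinge (a point): middle of the hinge line, at the back edge of the rim (75 mm behind the case's origin, 100 mm up); the hinge line runs along the case's y and the lid opens by rising at the front and swinging back
- lid_handle (a point): middle of the round black handle bar (11 mm thick, free for 74 mm along the case's y), 40 mm out from the lid's front wall. Lid shut: 190 mm in front of the hinge line, 22 mm above the rim, pointing forward. Lid open: on top of it, about 190 mm above the hinge line and 30 mm behind it. It moves on an arc of 191 mm about the hinge
- stay_knee (a joint): knee of the folding lid stay on the right (-y) side of the case, rad: -0.25 locked (knee sagging back and down past centre on its stop; the lid cannot be shut), 0 links in line, positive = past centre and folding forward; 2.5 with the lid shut. The links draw the lid down as they fold; left beyond about 0.3 it stays unlocked
- stay_grip (a point): middle of the black round finger bar at the knee (12 mm thick, 40 mm long along the case's y, sticking out of the right side; this point is 36 mm outside the side wall; a 16 mm end disc 19 mm farther out). It moves on a circle of 63 mm about stay_foot: up and forward to unlock. Locked, it stands 122 mm above the bench, beside the lid, 12 mm in front of the hinge line
- stay_foot (a point): fixed axis of the lower link of the stay (60 mm in front of the hinge line, 80 mm above the bench), taken level with stay_grip, 36 mm outside the side wall; axis along the case's y
- hasp_left (a joint): angle of the left (+y) steel hasp on the lid's front, rad: 0 hanging flat down over its staple (latched when the lid is shut), 1.57 pointing straight forward, 1.7 to 2.2 raised as found. Stiff enough to stay where it is left (0.025 N m). Plate 26 mm wide, 42 mm long from its hinge pin, with an 11 mm turned-out lip at the free end
- hasp_right (a joint): the same for the right (-y) hasp
- hasp_left_lip (a point): on the lip at the free end of the left hasp, 41 mm from its pin. The pin is 4.5 mm in front of the lid's front wall, 24 mm above the rim (lid shut), 104 mm left of the case's middle. The staple sticks out 11 mm from the case's front, 10 mm below the rim, through the hasp's slot. Latched, the lip stands out farthest (16 mm from the case's front, 18 mm below the rim): press there
- hasp_right_lip (a point): the same on the right hasp, 104 mm to the right of the case's middle
- specimen_cup: bystander, loose: specimen cup with screw lid, 65 x 65 x 67 mm, to the right of the case; origin under its centre
- counter: bystander, loose: hand tally counter, 56 x 67 x 21 mm, to the right of the case; origin at its underside
- marker: bystander, loose: marker pen, 135 mm long, lying to the right of the case; origin at its underside
Mind the look-alikes: they are no part of the job. What is shaped like the culture_2 but orange is not meant.

How it is judged:
On the way, in this order (a step that is already met when the one before it is completed fails the run):
1. every culture bottle stands upright in a pocket of the case and the logger lies flat in the tray (x of culture_1 in the frame of case between -0.03 and 0.03 m and y of culture_1 in the frame of case between -0.12 and 0.12 m and z of culture_1 in the frame of case between 0.005 and 0.019 m and angle between each of culture_1, culture_2, culture_3, culture_4's own z axis and vertical below 0.15 rad and x of culture_2 in the frame of case between -0.03 and 0.03 m and y of culture_2 in the frame of case between -0.12 and 0.12 m and z of culture_2 in the frame of case between 0.005 and 0.019 m and x of culture_3 in the frame of case between -0.03 and 0.03 m and y of culture_3 in the frame of case between -0.12 and 0.12 m and z of culture_3 in the frame of case between 0.005 and 0.019 m and x of culture_4 in the frame of case between -0.03 and 0.03 m and y of culture_4 in the frame of case between -0.12 and 0.12 m and z of culture_4 in the frame of case between 0.005 and 0.019 m and x of logger in the frame of case between -0.065 and -0.03 m and y of logger in the frame of case between -0.11 and 0.11 m and z of logger in the frame of case between 0.035 and 0.05 m and angle between logger's own z axis and vertical below 0.2 rad), for 0.2 s.
2. the knee of the stay is lifted past centre: unlocked (value of joint stay_knee above 0.15 rad), for 0.1 s.
3. the lid is shut on the rim (value of joint lid below 0.04 rad), for 0.2 s.
4. both hasps are down over their staples (value of joint each of hasp_left, hasp_right below 0.12 rad), for 0.2 s.
At the end, for the whole second after the job is handed in: Every culture bottle stands in a pocket, on its floor (underside within 7 mm of it) and upright within 0.15 rad, at rest; the logger lies in the tray (flat within 0.2 rad, underside within 8 mm of its floor); the lid is shut within 0.04 rad and both hasps are down within 0.12 rad (all of step 1 and all of step 4 and linear speed of each of culture_1, culture_2, culture_3, culture_4, logger below 0.02 m/s and value of joint lid below 0.04 rad); the robot touches nothing.
It fails at once if the lid is slammed (falls faster than 2 rad/s) (velocity of joint lid below -2 rad/s).
It fails at once if the specimen cup is pushed aside by more than 3 cm (distance of specimen_cup from where it was at the start of the episode above 0.03 m).
It fails at once if the tally counter is pushed aside by more than 3 cm (distance of counter from where it was at the start of the episode above 0.03 m).
It fails at once if the marker pen is pushed aside by more than 3 cm (distance of marker from where it was at the start of the episode above 0.03 m).
Of culture_1, culture_2, culture_3, culture_4 only 2 to 4 are there at a start; the rules pass over those that are not, and their reading is None.
At some moment in a run one of logger may be knocked a few centimetres aside while the robot is not near it.
It also fails if it takes over 210 s, if anything falls off the work surface, if the arm or the gripper's body presses on something with over 40 N, if the wrist force passes 120 N, or if a joint passes its speed limit or range.

ROBOT

A 6-joint arm with a two-finger parallel gripper is mounted at the origin on a cart in front of the work surface, level with it; the furniture and walls round the work are solid. World frame = base frame: x ahead of the robot, y to its left, z up, the work surface at z = 0. Lengths are in m, angles in rad, forces in N, time in s.
With the tool pointing down it reaches from about 0.25 to 0.775 m from the base axis. Payload 4 kg.
Tool frame: the origin (TCP) lies between the finger pads; the fingertips stand 19 mm ahead of it and the grasp point (between the pads) is the TCP; z points along the fingers, y is the direction in which the jaws open and shut (so a half turn about z gives the same grasp; the last joint's range is limited). The gripper opens to 85 mm and grips with 20 to 120 N. Pads are 22 mm wide; open, the fingers measure 114 mm over their backs; the gripper's body (76 mm by 85 mm) begins 54 mm behind the grasp point. The pads swing forward as they close: fully open they stand 13 mm farther back than shut.
Start: joints at [-0.103, 0.087, 1.371, -0, 1.684, -0.103], TCP at [0.55, -0, 0.25] pointing down, gripper open.
Joint ranges: [-3.1, 3.1], [-0.76, 2.03], [0.27, 2.55], [-1.08, 4.22], [0.17, 2.65], [-2.57, 2.57]. Speed limits (rad/s): [2.79, 2.79, 3.14, 3.14, 3.14, 3.14].

INTERFACE

Orientations are given as a 3x3 rotation matrix whose columns are the frame's x, y, z axes.
In Python, from rig import monitor, cams, bot gives the robot as it stands.
- The arm moves only by the tool send_rows, never from a script. Its argument "commands" is a list of rows, each a list of 2 entries, a list of its own where there are three numbers: the shift along the tool's x, y, z in cm, then the turn, a rotation vector about the tool's x, y, z in degrees. In form: [[[x, y, z], [rx, ry, rz]], ...]. A call has 1 to 12 rows; each row is the pose to reach, as a shift and turn from the pose commanded when the call began, along the tool's axes at that moment; what a row does not reach only later rows make up. A row lasts 1/12 s, in which the tool goes at most 41.7 mm and 7.16 degrees, less where a joint would pass 70% of its speed; a pose out of reach is approached as far as the arm can. A call with a gripper value outside its range is refused whole. "grip" is the closure, from 0 (fully open) to 1 (shut), set as the call begins (left out, the last holds). The fingers move at their own pace and stop on an object; the grip force is fixed at half the most. Time passes only in rows, so rows that repeat a pose let the fingers close. It gives the time, the measured TCP pose, the force and the opening at its end, in the units of the state.
- monitor.sense(): the state, without advancing time (a new reading comes with each control period).
- cams.capture(name): name is "scene" or "side" or "wrist"; returns the picture (480x640x3 uint8, red, green, blue); there is no depth.
- cams.camera_params(name): a dict with "fx", "fy", "cx", "cy" (pixels), "cam_to_world" (4x4, takes a point from camera to world coordinates); the wrist camera has in their place "mount" (4x4, takes a point from camera to tool coordinates, whose origin is the TCP and whose axes are the flange's). Camera axes: x right, y down, z forward; pixel columns grow to the right and rows downward; lengths in m; the calibration is good to about 2 mm. A picture is of the moment at which its call begins: read the wrist's pose just before it. camera_params takes no time and is no camera call.
- bot.close_job(): hands the job in, once; it reports no verdict.
The state is a dict: "time_s": time; "qpos": joint angles; "qvel": joint speeds; "joint_torque": joint torques, N m; "eef_pos": TCP position; "eef_rot": TCP orientation; "wrist_force": force on the tool from outside, world axes, zero at the start; "ft_torque": the same for the moment, N m; "finger_gap": opening from 0.0 (shut) to 1.0 (fully open).
Only numpy, scipy, OpenCV 4.12 (cv2) and the standard library are available. Lean on these libraries where they do the work, as an engineer would, in place of code of your own. Each camera call takes 0.05 s, during which the arm holds its last target.

## Working session

There is one attempt and no reset: what is moved stays moved. The work goes in short steps, Python scripts to look and compute and a tool call to move; the robot and the scene stay as the last step left them, time stands still between calls to the robot, and variables do not carry over. Pictures are saved under pics/ and viewed, and the job is handed in when it is done.

Besides the shell and the picture viewer there is one more tool, called by a JSON object that holds its "fn" and its "kwargs". send_rows: Moves the arm, as the interface text tells. Its arguments: {"type":"object","properties":{"commands":{"type":"array"},"grip":{"type":"number"}},"required":["commands"]}

```bash
ls; mkdir -p pics
cat > h.py <<'E'
import numpy as np, cv2
from rig import monitor, cams, bot
def snap(name,fn):
    s=monitor.sense(); im=cams.capture(name); cv2.imwrite('pics/'+fn+'.png',im[:,:,::-1]); return s,im
def crop(im,fn,u0,v0,u1,v1,k):
    c=im[v0:v1,u0:u1,::-1]; cv2.imwrite('pics/'+fn+'.png',cv2.resize(c,None,fx=k,fy=k,interpolation=cv2.INTER_CUBIC))
def params(name,s=None):
    p=cams.camera_params(name); K=(p['fx'],p['fy'],p['cx'],p['cy'])
    if 'cam_to_world' in p: T=np.array(p['cam_to_world'])
    else:
        E=np.eye(4);E[:3,:3]=np.array(s['eef_rot']);E[:3,3]=s['eef_pos'];T=E@np.array(p['mount'])
    return K,T
def ray(name,u,v,s=None):
    (fx,fy,cx,cy),T=params(name,s); d=T[:3,:3]@np.array([(u-cx)/fx,(v-cy)/fy,1]); return T[:3,3],d/np.linalg.norm(d)
def atz(name,u,v,z,s=None):
    o,d=ray(name,u,v,s); return o+d*(z-o[2])/d[2]
def proj(name,P,s=None):
    (fx,fy,cx,cy),T=params(name,s); c=np.linalg.inv(T)@np.append(P,1); return np.round([fx*c[0]/c[2]+cx,fy*c[1]/c[2]+cy],1)
def tri(rays):
    A=0;b=0
    for o,d in rays:
        M=np.eye(3)-np.outer(d,d);A=A+M;b=b+M@o
    return np.linalg.solve(A,b)
E
python3 - <<'E'
from h import *
for n in ['scene','side','wrist']:
    s,im=snap(n,n+'0'); K,T=params(n,s); print(n,K,np.round(T,3).tolist())
print(s)
E
```

```text
pics
scene (477.0992959208273, 477.0992959208273, 326.8483463759774, 234.72804202756348) [[0.499, -0.586, 0.638, -0.289], [-0.866, -0.347, 0.359, -0.569], [0.011, -0.733, -0.681, 1.09], [0.0, 0.0, 0.0, 1.0]]
side (568.3160802889705, 568.3160802889705, 316.32629569116176, 234.24451545229803) [[-0.919, -0.188, 0.346, -0.084], [-0.394, 0.43, -0.812, 1.381], [0.004, -0.883, -0.469, 1.051], [0.0, 0.0, 0.0, 1.0]]
wrist (366.6375671882514, 366.6375671882514, 320.16808812341753, 239.1392987207711) [[1.0, 0.002, -0.001, 0.55], [0.001, -0.946, -0.324, 0.083], [-0.002, 0.324, -0.946, 0.372], [0.0, 0.0, 0.0, 1.0]]
{'time_s': 0.1, 'qpos': array([-1.03111966e-01,  8.79407473e-02,  1.37214228e+00,  4.45332387e-05,
        1.68361717e+00, -1.03094734e-01]), 'qvel': array([ 6.71232932e-05,  7.70727747e-07, -5.07575269e-03, -6.92166186e-04,
       -1.49448855e-03,  2.41462177e-05]), 'joint_torque': array([ 2.78635656e-03, -3.53014469e+01, -3.14218891e+01, -1.15072685e-04,
        7.91701314e-03, -1.45799942e-05]), 'eef_pos': array([5.49579819e-01, 4.58831264e-05, 2.49203674e-01]), 'eef_rot': array([[ 1.25385953e-05,  9.99997812e-01, -2.09179486e-03],
       [ 9.99999966e-01, -1.19927816e-05,  2.60943153e-04],
       [ 2.60917496e-04, -2.09179806e-03, -9.99997778e-01]]), 'wrist_force': array([0.90987148, 0.03876665, 0.30298556]), 'ft_torque': array([-0.02426919, -0.00592404,  0.00947425]), 'finger_gap': 1.0020070827965402}
```

View pics/scene0.png

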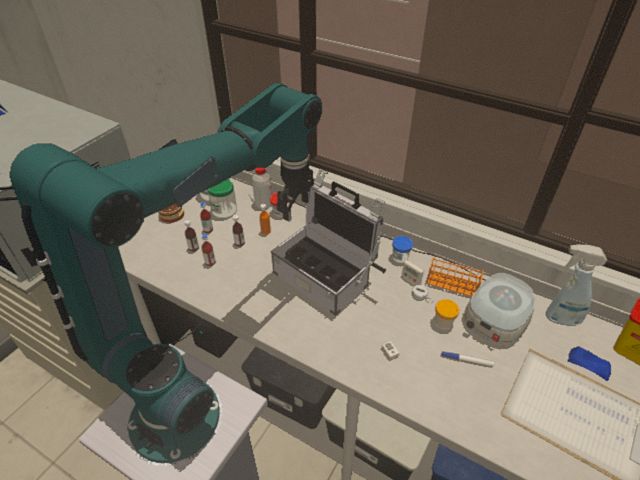

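View pics/side0.png

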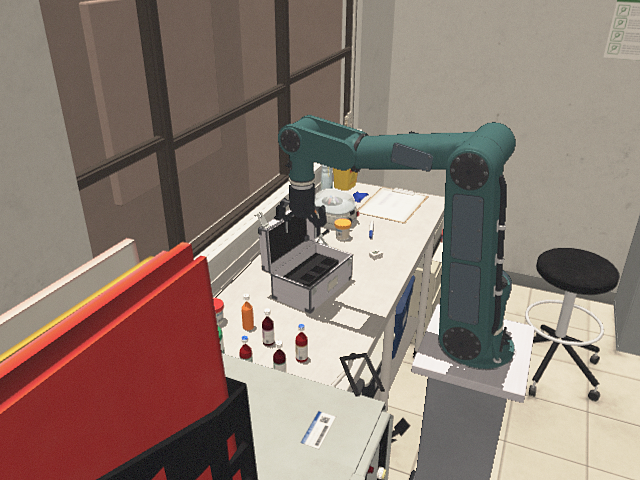

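View pics/wrist0.png

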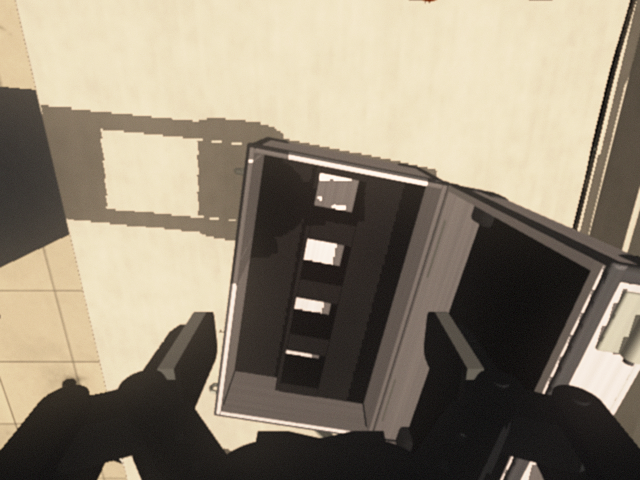

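Run:
```python
from h import *
im=cv2.imread('pics/scene0.png')[:,:,::-1]
crop(im,'c1',150,180,300,290,5)
crop(im,'c2',260,175,440,320,4)
crop(im,'c4',370,230,520,380,4)
im=cv2.imread('pics/side0.png')[:,:,::-1]
crop(im,'c3',200,280,350,390,5)
```

```text
(no output)
```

View pics/c1.png

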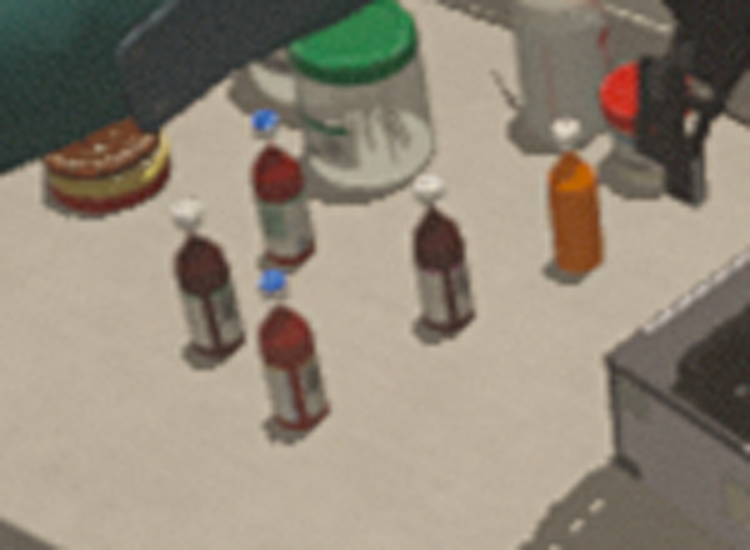

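View pics/c2.png

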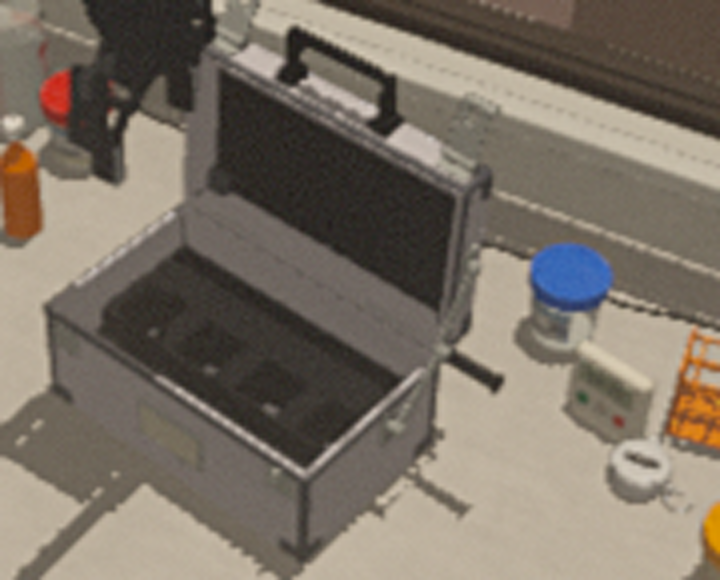

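View pics/c3.png

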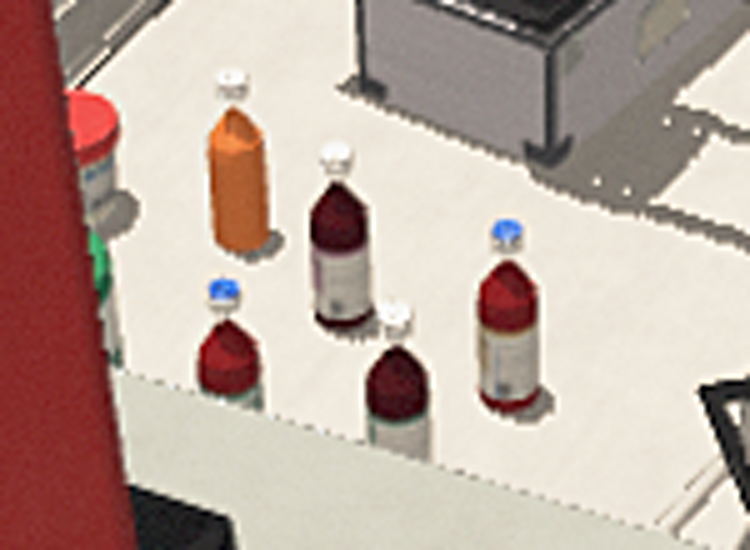

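View pics/c4.png

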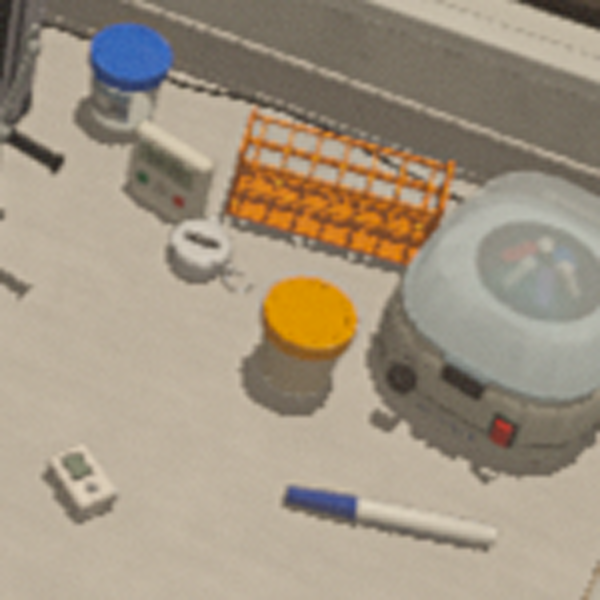

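Run:
```python
from h import *
sc=dict(A=(187.4,222.6),B=(202.8,204.4),C=(204.4,236.4),D=(236,217.6),O=(263,206))
sd=dict(A=(279.2,343.4),B=(244.8,338.2),C=(301.6,326.6),D=(267.4,311.4),O=(246.4,296.8))
for k in sc:
    p=tri([ray('scene',*sc[k]),ray('side',*sd[k])]); print(k,np.round(p,4),np.round(atz('scene',*sc[k],.11),4),np.round(atz('side',*sd[k],.11),4), proj('scene',p),proj('side',p))
# logger top corners? centre
def c4(u,v): return (370+u/4,230+v/4)
print('logger',atz('scene',*c4(82,478),.02), 'cup',atz('scene',*c4(310,308),.067),'counter',atz('scene',*c4(200,240),.021))
for q in [(288,492),(490,540)]: print('marker',atz('scene',*c4(*q),.01))
# case rim corners from scene crop c2 (4x, 260,175): front-left, front-right
def c2(u,v): return (260+u/4,175+v/4)
for q in [(52,305),(305,470),(435,362)]: print('rim',atz('scene',*c2(*q),.1))
```

```text
A [0.459  0.3464 0.1112] [0.4588 0.3471 0.11  ] [0.4609 0.3444 0.11  ] [187.6 222.3] [279.5 343.7]
B [0.5508 0.3638 0.1118] [0.5512 0.3651 0.11  ] [0.5531 0.3611 0.11  ] [202.9 204.2] [245.  338.4]
C [0.4359 0.2592 0.1121] [0.4373 0.2609 0.11  ] [0.4371 0.2566 0.11  ] [204.4 236.4] [301.6 326.6]
D [0.5535 0.2325 0.1107] [0.5539 0.233  0.11  ] [0.5541 0.2315 0.11  ] [236.  217.6] [267.4 311.4]
O [0.6428 0.193  0.111 ] [0.6435 0.1937 0.11  ] [0.6439 0.1916 0.11  ] [263.  205.9] [246.4 296.9]
logger [ 0.41664384 -0.36805857  0.02      ] cup [ 0.58760264 -0.45492633  0.067     ] counter [ 0.64654151 -0.35859028  0.021     ]
marker [ 0.48204152 -0.4879099   0.01      ]
marker [ 0.51375921 -0.61322277  0.01      ]
rim [0.49758593 0.05459973 0.1       ]
rim [ 0.45422335 -0.1820607   0.1       ]
rim [ 0.58884157 -0.21331481  0.1       ]
```

Run:
```python
from h import *
im=cv2.imread('pics/wrist0.png')[:,:,::-1]
crop(im,'w1',200,120,480,300,2.8)
crop(im,'w2',200,290,480,470,2.8)
s=monitor.sense()
for q in [(250,150),(217,413)]: print(atz('wrist',*q,.1,s))
```

```text
[0.49912187 0.05800465 0.1       ]
[ 0.45343151 -0.18291283  0.1       ]
```

View pics/w1.png

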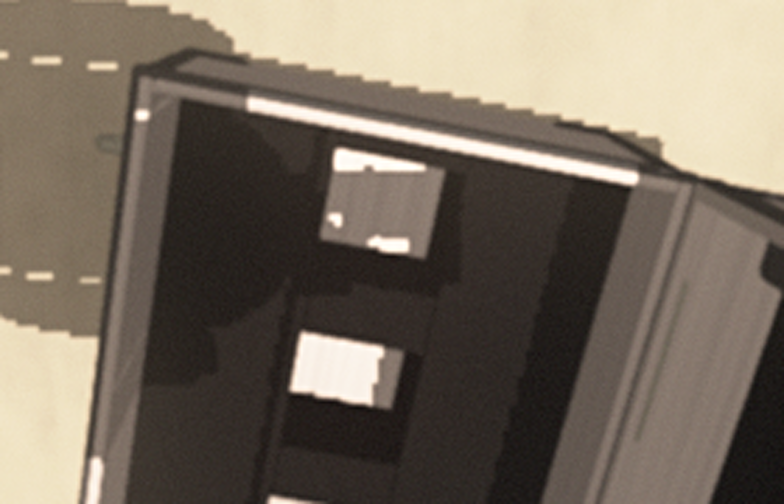

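View pics/w2.png

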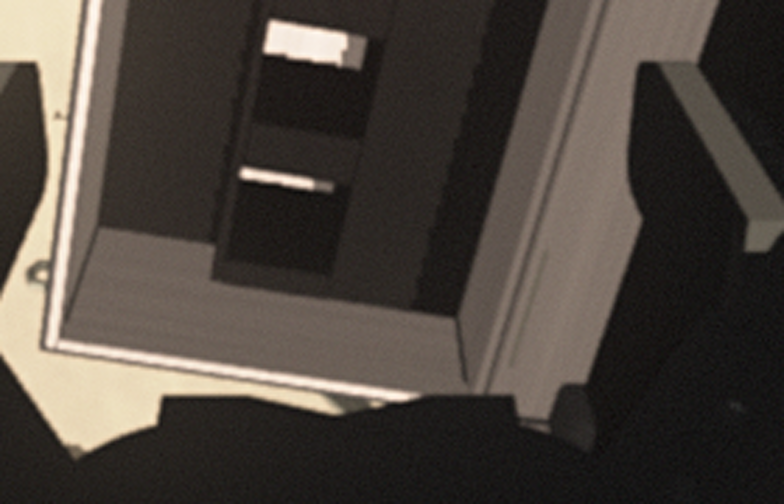

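```bash
cat >> h.py <<'E'
import json,os
def casepts():
    c=json.load(open('case.json')); return c
def cw(p):
    c=casepts(); a=c['yaw']; R=np.array([[np.cos(a),-np.sin(a),0],[np.sin(a),np.cos(a),0],[0,0,1]]); return R@np.array(p)+np.array([c['x'],c['y'],0])
def tool(P,yawdeg=None):
    s=monitor.sense(); R=np.array(s['eef_rot']); return np.round(R.T@(np.array(P)-s['eef_pos'])*100,2)
E
python3 - <<'E'
from h import *
from scipy.optimize import least_squares
s=monitor.sense()
obs=[('wrist',(248.2,145),(-.075,.125,.1)),('wrist',(215.4,415),(-.075,-.125,.1)),('wrist',(446.4,184.3),(.075,.125,.1)),
('scene',(273,251.3),(-.075,.125,.1)),('scene',(336.2,292.5),(-.075,-.125,.1)),('scene',(368.8,265.5),(.075,-.125,.1))]
def f(q,full=False):
    a=q[2];R=np.array([[np.cos(a),-np.sin(a),0],[np.sin(a),np.cos(a),0],[0,0,1]]);r=[]
    for n,px,p in obs:
        r.append((atz(n,*px,.1,s)-(R@np.array(p)+[q[0],q[1],0]))[:2]*1000)
    return np.array(r) if full else np.ravel(r)
r=least_squares(f,[.55,-.07,-.18],loss='soft_l1'); print(r.x,np.round(f(r.x,True),1))
json.dump(dict(x=r.x[0],y=r.x[1],yaw=r.x[2]),open('case.json','w'))
im=cv2.imread('pics/wrist0.png'); im2=cv2.imread('pics/scene0.png')
for i in range(4):
    y0=.09-.06*i
    for n,I in (('wrist',im),('scene',im2)):
        cs=[proj(n,cw([dx,y0+dy,.062]),s) for dx,dy in((-.02,-.02),(.02,-.02),(.02,.02),(-.02,.02))]
        cv2.polylines(I,[np.int32(cs)],True,(0,255,0),1)
for n,I in (('wrist',im),('scene',im2)):
    cs=[proj(n,cw([dx,dy,.1]),s) for dx,dy in((-.075,-.125),(.075,-.125),(.075,.125),(-.075,.125))]
    cv2.polylines(I,[np.int32(cs)],True,(0,0,255),1)
    # stay grip, handle open
    for p in [(.063,-.161,.122),(.105,0,.29),(.015,-.161,.08)]: cv2.circle(I,tuple(int(v) for v in proj(n,cw(p),s)),3,(255,0,0),1)
cv2.imwrite('pics/ov_w.png',im); crop(im2[:,:,::-1],'ov_s',260,175,440,320,4)
E
```

```text
[ 0.54813147 -0.07603334 -0.18646616] [[ 0.4  0.8]
 [ 0.5 -0.3]
 [-0.7  0.3]
 [-0.2 -6.2]
 [ 2.9  3. ]
 [-9.7 -0.7]]
```

View pics/ov_w.png

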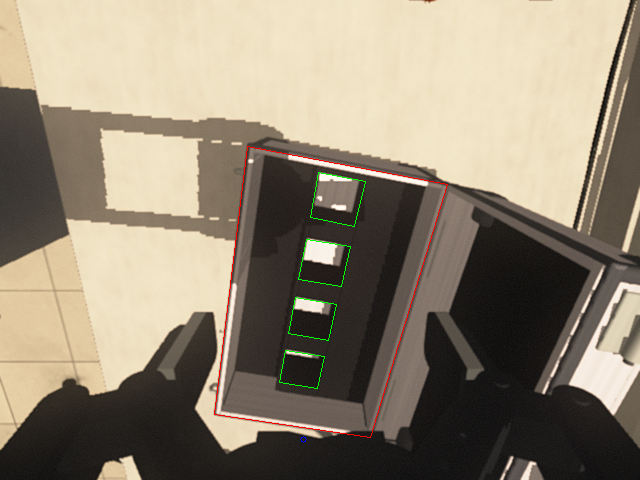

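View pics/ov_s.png

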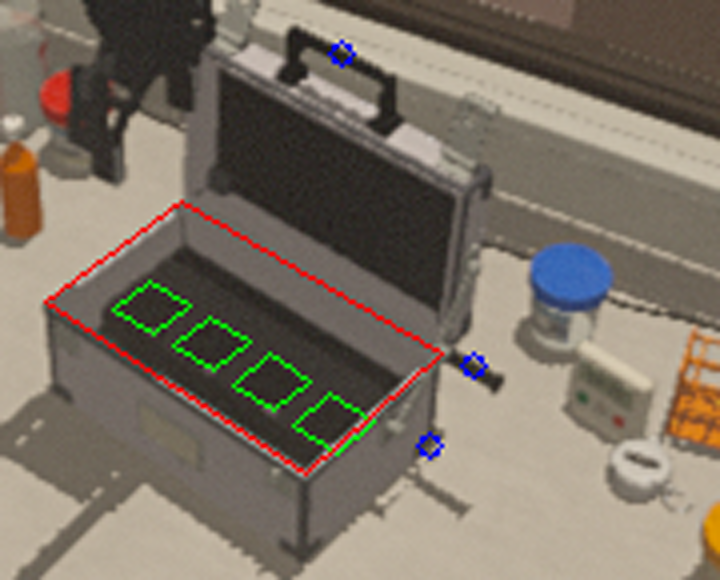

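{"fn": "send_rows", "kwargs": {"commands": [[[-36.8, -13.3, 0], [0, 0, 0]], [[-36.8, -13.3, 0], [0, 0, 0]], [[-36.8, -13.3, 0], [0, 0, 0]], [[-36.8, -13.3, 0], [0, 0, 0]], [[-36.8, -13.3, 0], [0, 0, 0]], [[-36.8, -13.3, 0], [0, 0, 0]], [[-36.8, -13.3, 0], [0, 0, 0]], [[-36.8, -13.3, 0], [0, 0, 0]], [[-36.8, -13.3, 0], [0, 0, 0]], [[-36.8, -13.3, 0], [0, 0, 0]], [[-36.8, -13.3, 0], [0, 0, 0]], [[-36.8, -13.3, 0], [0, 0, 0]]]}}

```text
time_s: 1.15
eef_pos: [0.4164, -0.3685, 0.2496]
eef_rot: [[0.002, 1.0, -0.001], [1.0, -0.002, 0.002], [0.002, -0.001, -1.0]]
wrist_force: [-0.2, 0.9, -0.7]
finger_gap: 0.994
```

Run:
```python
from h import *
s,im=snap('wrist','w3'); print(s['eef_pos'],s['qpos'])
```

```text
[ 0.41643938 -0.3685352   0.24959266] [-8.26818776e-01  1.01993186e-01  1.35614563e+00  7.52780202e-04
  1.68504241e+00 -8.24535374e-01]
```

View pics/w3.png

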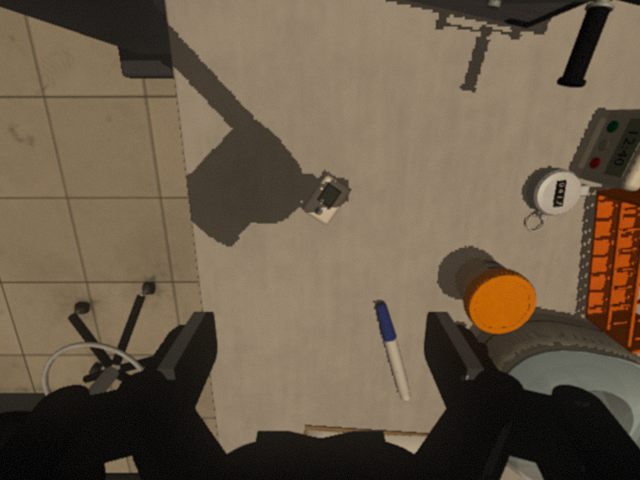

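Run:
```python
from h import *
im=cv2.imread('pics/w3.png')[:,:,::-1]; s=monitor.sense()
crop(im,'w3c',285,160,365,230,9); print(proj('wrist',s['eef_pos'],s))
```

```text
[318.6 338.2]
```

View pics/w3c.png

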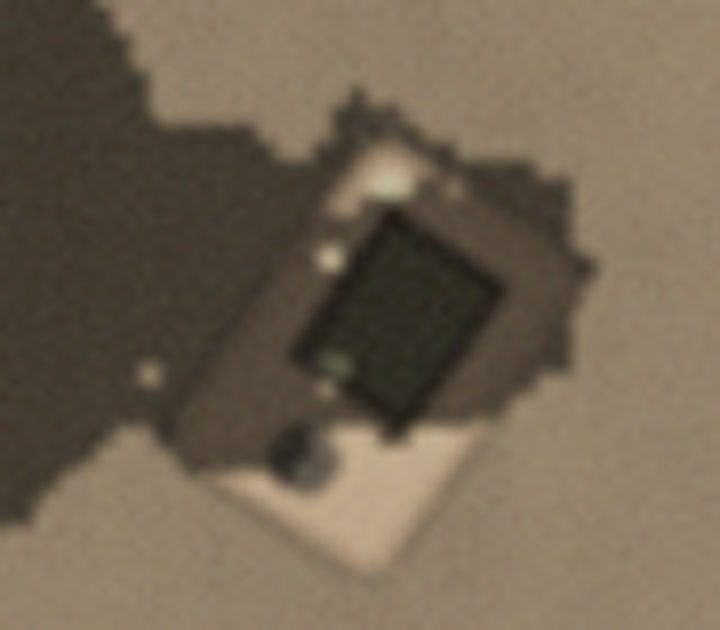

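Run:
```python
from h import *
s=monitor.sense()
def q(u,v): return atz('wrist',285+u/9,160+v/9,.02,s)
c=q(372,352); print(c)
print([np.round(q(*p)[:2],4) for p in((375,575),(165,425),(385,140),(560,265))])
a=q(385,140)-q(165,425);print(np.degrees(np.arctan2(a[1],a[0])),np.linalg.norm(a)); a=q(375,575)-q(165,425);print(np.degrees(np.arctan2(a[1],a[0])),np.linalg.norm(a))
print(tool([c[0],c[1],.12]))
```

```text
[ 0.42366029 -0.3636772   0.02      ]
[array([ 0.4241, -0.389 ]), array([ 0.401 , -0.3719]), array([ 0.4249, -0.3406]), array([ 0.4439, -0.3541])]
52.54343983790365 0.039337667374230605
-36.50821037900952 0.028817091511875705
[ 0.37  0.67 12.99]
```

{"fn": "send_rows", "kwargs": {"commands": [[[0.4, 0.7, 2], [0, 0, -7]], [[0.4, 0.7, 4], [0, 0, -14]], [[0.4, 0.7, 6], [0, 0, -21]], [[0.4, 0.7, 8], [0, 0, -28]], [[0.4, 0.7, 8], [0, 0, -35]], [[0.4, 0.7, 8], [0, 0, -42]], [[0.4, 0.7, 8], [0, 0, -49]], [[0.4, 0.7, 8], [0, 0, -53]], [[0.4, 0.7, 8], [0, 0, -53]], [[0.4, 0.7, 8], [0, 0, -53]]]}}

```text
time_s: 2.03
eef_pos: [0.4248, -0.3626, 0.1705]
eef_rot: [[-0.799, 0.602, 0.0], [0.602, 0.799, 0.0], [-0.0, 0.0, -1.0]]
wrist_force: [-1.2, 0.1, -0.3]
finger_gap: 1.0
```

Run:
```python
from h import *
s,im=snap('wrist','w4'); print(s['eef_pos'],s['qpos']); print(proj('wrist',[.4237,-.3637,.02],s))
```

```text
[ 0.42477447 -0.36257391  0.17050239] [-8.08319082e-01  1.34753030e-01  1.47729735e+00  4.27918111e-04
  1.52940397e+00 -1.73370115e+00]
[318.1 225.6]
```

View pics/w4.png

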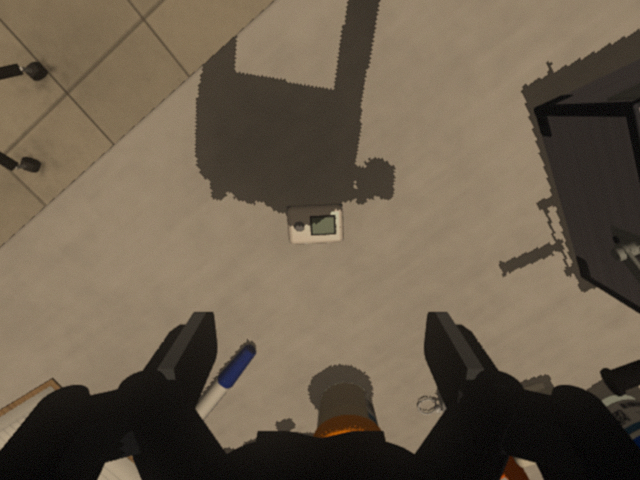

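Run:
```python
from h import *
s=monitor.sense(); c=atz('wrist',316,224.5,.02,s); print(c, tool([c[0],c[1],.022]))
```

```text
[ 0.42187952 -0.36474702  0.02      ] [ 0.11 -0.32 14.85]
```

{"fn": "send_rows", "kwargs": {"commands": [[[0.1, -0.3, 3], [0, 0, -1]], [[0.1, -0.3, 6], [0, 0, -1]], [[0.1, -0.3, 9], [0, 0, -1]], [[0.1, -0.3, 11], [0, 0, -1]], [[0.1, -0.3, 13], [0, 0, -1]], [[0.1, -0.3, 14], [0, 0, -1]], [[0.1, -0.3, 14.8], [0, 0, -1]], [[0.1, -0.3, 14.8], [0, 0, -1]], [[0.1, -0.3, 14.8], [0, 0, -1]]]}}

```text
time_s: 2.83
eef_pos: [0.4219, -0.366, 0.023]
eef_rot: [[-0.809, 0.588, 0.001], [0.588, 0.809, -0.001], [-0.001, -0.0, -1.0]]
wrist_force: [0.0, 0.2, 0.5]
finger_gap: 0.999
```

{"fn": "send_rows", "kwargs": {"commands": [[[0, 0, 0], [0, 0, 0]], [[0, 0, 0], [0, 0, 0]], [[0, 0, 0], [0, 0, 0]], [[0, 0, 0], [0, 0, 0]], [[0, 0, 0], [0, 0, 0]], [[0, 0, 0], [0, 0, 0]], [[0, 0, 0], [0, 0, 0]], [[0, 0, 0], [0, 0, 0]], [[0, 0, 0], [0, 0, 0]], [[0, 0, 0], [0, 0, 0]]], "grip": 1}}

```text
time_s: 3.67
eef_pos: [0.4222, -0.3666, 0.0238]
eef_rot: [[-0.809, 0.588, 0.002], [0.588, 0.809, -0.002], [-0.003, -0.0, -1.0]]
wrist_force: [-0.6, -1.1, 6.3]
finger_gap: 0.498
```

Run:
```python
from h import *
s,im=snap('wrist','w5'); print(s['eef_pos'],s['finger_gap'])
```

```text
[ 0.42216307 -0.3666207   0.02379012] 0.49788130985573964
```

View pics/w5.png

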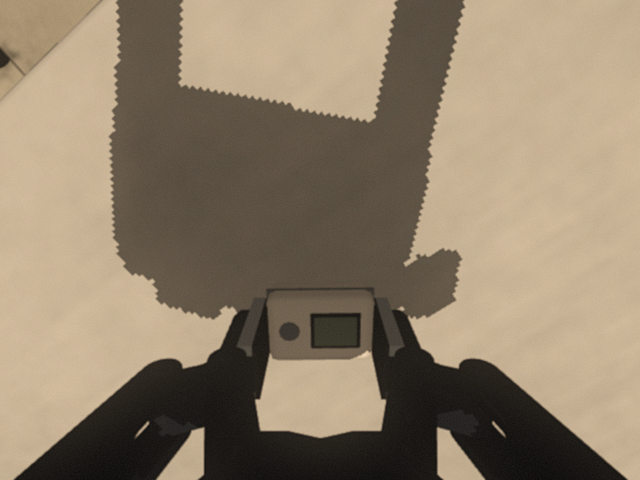

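{"fn": "send_rows", "kwargs": {"commands": [[[0, 0, -1], [0, 0, 0]], [[0, 0, -4], [0, 0, 0]], [[0, 0, -8], [0, 0, 0]], [[0, 0, -12], [0, 0, 0]], [[0, 0, -16], [0, 0, 0]], [[0, 0, -18], [0, 0, 0]], [[0, 0, -18], [0, 0, 0]]]}}

```text
time_s: 4.3
eef_pos: [0.4233, -0.3677, 0.2099]
eef_rot: [[-0.809, 0.588, 0.009], [0.588, 0.809, -0.009], [-0.012, -0.002, -1.0]]
wrist_force: [0.5, -1.0, -0.3]
finger_gap: 0.498
```

```bash
cat >> h.py <<'E'
def goto(P,jaw):  # jaw: world angle deg of tool y; prints shift & turn in tool axes
    s=monitor.sense(); R=np.array(s['eef_rot'])
    a=np.radians(jaw); y=np.array([np.cos(a),np.sin(a),0])
    if y@R[:,1]<0: y=-y
    z=np.array([0,0,-1.]); x=np.cross(y,z); D=np.c_[x,y,z]
    rv=np.degrees(cv2.Rodrigues(R.T@D)[0].ravel())
    print('pos',np.round(s['eef_pos'],4),'shift cm',np.round(R.T@(np.array(P)-s['eef_pos'])*100,2),'turn',np.round(rv,1))
E
python3 - <<'E'
from h import *
s=monitor.sense(); s0=dict(s); s0['eef_pos']=np.array([.42216,-.36662,.02379])
c=atz('wrist',320,324,.021,s0); print(np.array(s['eef_rot']).T@(c-s0['eef_pos']), s['finger_gap'])
p=cw([-.0475,0,.25]); print(p); goto(p,79.3)
E
```

```text
[ 0.00447659 -0.00011636  0.0027347 ] 0.49779979714508293
[ 0.50145486 -0.06722744  0.25      ]
pos [ 0.4233 -0.3677  0.2099] shift cm [11.29 28.9  -4.21] turn [ -0.3   0.7 -25.3]
```

{"fn": "send_rows", "kwargs": {"commands": [[[2, 4, -2], [0, 0, -7]], [[4, 8, -4.2], [0, 0, -14]], [[6, 12, -4.2], [0, 0, -21]], [[8, 16, -4.2], [-0.3, 0.7, -25.3]], [[9.5, 20, -4.2], [-0.3, 0.7, -25.3]], [[10.5, 24, -4.2], [-0.3, 0.7, -25.3]], [[11.1, 27, -4.2], [-0.3, 0.7, -25.3]], [[11.1, 29, -4.2], [-0.3, 0.7, -25.3]], [[11.1, 29, -4.2], [-0.3, 0.7, -25.3]], [[11.1, 29, -4.2], [-0.3, 0.7, -25.3]], [[11.1, 29, -4.2], [-0.3, 0.7, -25.3]]]}}

```text
time_s: 5.22
eef_pos: [0.5013, -0.0661, 0.243]
eef_rot: [[-0.983, 0.186, -0.012], [0.185, 0.983, 0.009], [0.013, 0.007, -1.0]]
wrist_force: [-0.1, -0.3, -0.7]
finger_gap: 0.498
```

Run:
```python
from h import *
goto(cw([-.045,0,.068]),79.3)
s,im=snap('wrist','w6')
```

```text
pos [ 0.5013 -0.0661  0.243 ] shift cm [-0.52 -0.23 17.5 ] turn [ 0.4 -0.8  0. ]
```

View pics/w6.png

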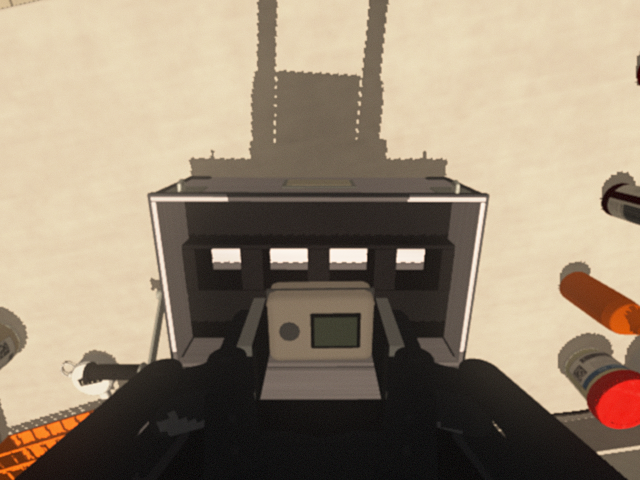

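{"fn": "send_rows", "kwargs": {"commands": [[[-0.5, -0.2, 2], [0.4, -0.8, 0]], [[-0.5, -0.2, 5], [0.4, -0.8, 0]], [[-0.5, -0.2, 8], [0.4, -0.8, 0]], [[-0.5, -0.2, 11], [0.4, -0.8, 0]], [[-0.5, -0.2, 13], [0.4, -0.8, 0]], [[-0.5, -0.2, 14.5], [0.4, -0.8, 0]], [[-0.5, -0.2, 15.5], [0.4, -0.8, 0]], [[-0.5, -0.2, 16.2], [0.4, -0.8, 0]], [[-0.5, -0.2, 16.8], [0.4, -0.8, 0]], [[-0.5, -0.2, 17.2], [0.4, -0.8, 0]], [[-0.5, -0.2, 17.2], [0.4, -0.8, 0]]]}}

```text
time_s: 6.18
eef_pos: [0.505, -0.0675, 0.0722]
eef_rot: [[-0.983, 0.186, 0.003], [0.186, 0.983, 0.0], [-0.003, 0.001, -1.0]]
wrist_force: [0.3, 0.5, -0.3]
finger_gap: 0.5
```

Run:
```python
from h import *
goto(cw([-.045,0,.067]),79.3)
s,im=snap('wrist','w7'); print(s['wrist_force'])
```

```text
pos [ 0.505  -0.0675  0.0722] shift cm [ 0.11 -0.04  0.52] turn [ 0.   0.2 -0. ]
[ 0.32495286  0.46531854 -0.27024892]
```

View pics/w7.png

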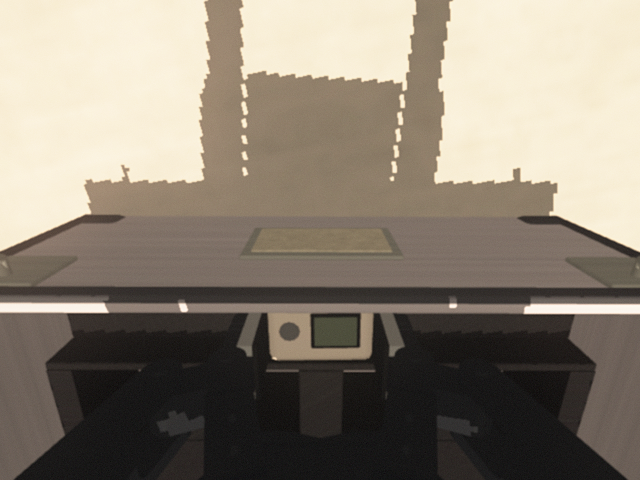

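Logger sits between the front wall and pocket ledge. Lower the last few mm, release partway, and rise.

{"fn": "send_rows", "kwargs": {"commands": [[[0.1, 0, 0.2], [0, 0, 0]], [[0.1, 0, 0.4], [0, 0, 0]], [[0.1, 0, 0.5], [0, 0, 0]], [[0.1, 0, 0.5], [0, 0, 0]]]}}

```text
time_s: 6.57
eef_pos: [0.5041, -0.0669, 0.0673]
eef_rot: [[-0.983, 0.186, 0.003], [0.186, 0.983, 0.0], [-0.003, 0.001, -1.0]]
wrist_force: [-0.1, 0.0, -0.8]
finger_gap: 0.496
```

{"fn": "send_rows", "kwargs": {"commands": [[[0, 0, 0], [0, 0, 0]], [[0, 0, 0], [0, 0, 0]], [[0, 0, 0], [0, 0, 0]], [[0, 0, 0], [0, 0, 0]], [[0, 0, -2], [0, 0, 0]], [[0, 0, -5], [0, 0, 0]], [[0, 0, -8], [0, 0, 0]], [[0, 0, -12], [0, 0, 0]], [[0, 0, -16], [0, 0, 0]], [[0, 0, -19], [0, 0, 0]], [[0, 0, -19], [0, 0, 0]], [[0, 0, -19], [0, 0, 0]]], "grip": 0.3}}

```text
time_s: 7.57
eef_pos: [0.5046, -0.0673, 0.2603]
eef_rot: [[-0.983, 0.186, 0.009], [0.186, 0.983, -0.001], [-0.01, 0.0, -1.0]]
wrist_force: [-0.6, 0.3, -0.4]
finger_gap: 0.705
```

Run:
```python
from h import *
s,im=snap('wrist','w8'); goto([.4359,.2592,.25],79.3)
```

```text
pos [ 0.5036 -0.067   0.2577] shift cm [12.71 30.8   0.73] turn [0.  0.3 0. ]
```

View pics/w8.png

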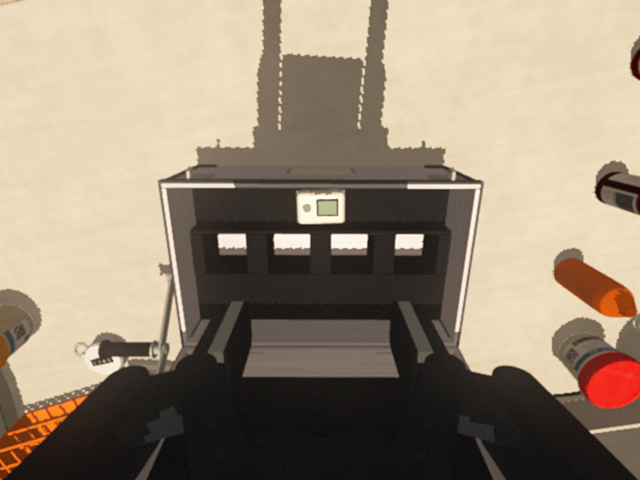

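{"fn": "send_rows", "kwargs": {"commands": [[[1.5, 4, 0], [0, 0, 0]], [[3, 8, 0], [0, 0, 0]], [[4.6, 12, 0], [0, 0, 0]], [[6.5, 16, 0], [0, 0, 0]], [[8, 20, 2], [0, 0.3, 0]], [[10, 24, 4], [0, 0.3, 0]], [[11.4, 28, 6], [0, 0.3, 0]], [[12.7, 30.8, 8], [0, 0.3, 0]], [[12.7, 30.8, 8], [0, 0.3, 0]], [[12.7, 30.8, 8], [0, 0.3, 0]], [[12.7, 30.8, 8], [0, 0.3, 0]]], "grip": 0.5}}

```text
time_s: 8.53
eef_pos: [0.4344, 0.259, 0.1741]
eef_rot: [[-0.983, 0.183, -0.007], [0.183, 0.983, -0.002], [0.006, -0.003, -1.0]]
wrist_force: [0.2, -0.4, 1.0]
finger_gap: 0.502
```

Run:
```python
from h import *
s,im=snap('wrist','w9'); print(proj('wrist',[.4359,.2592,.117],s)); goto([.4359,.2592,.117],79.3)
```

```text
[321.9 279.5]
pos [0.4355 0.2586 0.1756] shift cm [-0.05  0.08  5.86] turn [-0.1 -0.2  0. ]
```

View pics/w9.png

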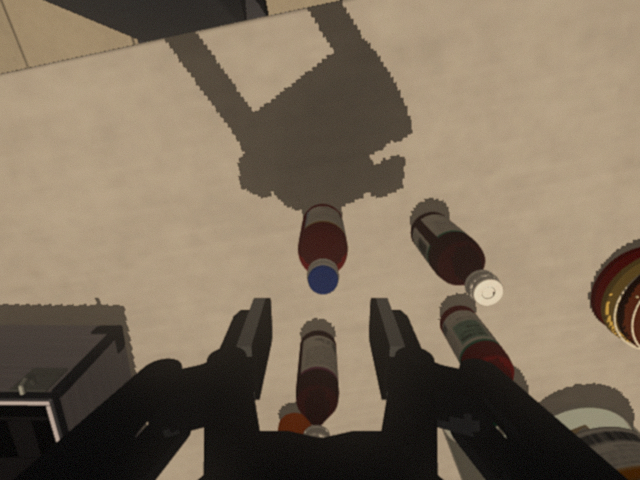

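{"fn": "send_rows", "kwargs": {"commands": [[[0, 0, 2], [0, 0, 0]], [[0, 0, 4], [0, 0, 0]], [[0, 0.1, 5.5], [0, -0.2, 0]], [[0, 0.1, 6.5], [0, -0.2, 0]], [[0, 0.1, 7.5], [0, -0.2, 0]], [[0, 0.1, 7.5], [0, -0.2, 0]], [[0, 0.1, 7.5], [0, -0.2, 0]]]}}

```text
time_s: 9.17
eef_pos: [0.4365, 0.2597, 0.1023]
eef_rot: [[-0.982, 0.187, 0.002], [0.187, 0.982, 0.0], [-0.002, 0.001, -1.0]]
wrist_force: [0.3, -0.2, 0.7]
finger_gap: 0.504
```

{"fn": "send_rows", "kwargs": {"commands": [[[0, 0, 0], [0, 0, 0]], [[0, 0, 0], [0, 0, 0]], [[0, 0, 0], [0, 0, 0]], [[0, 0, 0], [0, 0, 0]], [[0, 0, 0], [0, 0, 0]], [[0, 0, 0], [0, 0, 0]], [[0, 0, 0], [0, 0, 0]], [[0, 0, 0], [0, 0, 0]]], "grip": 1}}

```text
time_s: 9.83
eef_pos: [0.437, 0.2606, 0.1035]
eef_rot: [[-0.983, 0.186, 0.004], [0.186, 0.983, 0.001], [-0.004, 0.002, -1.0]]
wrist_force: [-0.4, -0.8, 5.3]
finger_gap: 0.194
```

Run:
```python
from h import *
s,im=snap('wrist','w10'); goto([.4359,.2592,.1],79.3); print(proj('wrist',[.4359,.2592,.117],s))
```

```text
pos [0.4371 0.2606 0.1035] shift cm [ 0.09 -0.16  0.34] turn [0.1 0.2 0. ]
[316.9 358.2]
```

View pics/w10.png

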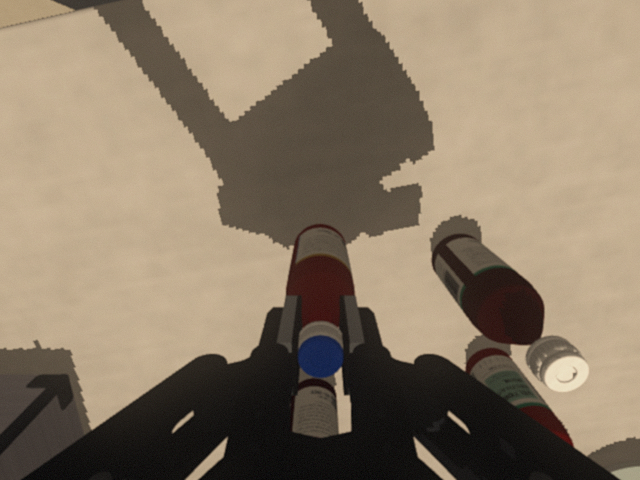

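{"fn": "send_rows", "kwargs": {"commands": [[[0, 0, -1], [0, 0, 0]], [[0, 0, -4], [0, 0, 0]], [[0, 0, -8], [0, 0, 0]], [[0, 0, -12], [0, 0, 0]], [[0, 0, -15], [0, 0, 0]], [[0, 0, -16.5], [0, 0, 0]], [[0, 0, -16.5], [0, 0, 0]], [[0, 0, -16.5], [0, 0, 0]]]}}

```text
time_s: 10.55
eef_pos: [0.4358, 0.2603, 0.2674]
eef_rot: [[-0.983, 0.185, 0.002], [0.185, 0.983, 0.001], [-0.002, 0.001, -1.0]]
wrist_force: [-0.7, -0.3, -1.7]
finger_gap: 0.19
```

Run:
```python
from h import *
s=monitor.sense(); s0=dict(s); s0['eef_pos']=np.array([.4371,.2606,.1035]); s0['eef_rot']=np.array([[-0.983, 0.186, 0.004], [0.186, 0.983, 0.001], [-0.004, 0.002, -1.0]])
c=atz('wrist',321,355,.117,s0); print('cap rel tool',s0['eef_rot'].T@(c-s0['eef_pos']))
print(s['finger_gap'])
for i in range(4): print(cw([0,.09-.06*i,.0]))
goto(cw([0,-.09,.27]),79.3)
snap('wrist','w11')
```

```text
cap rel tool [ 2.11861663e-03 -6.80185668e-05 -1.35082954e-02]
0.1904418715723195
[0.56481634 0.01240655 0.        ]
[ 0.55369309 -0.04655338  0.        ]
[ 0.54256985 -0.10551331  0.        ]
[ 0.5314466  -0.16447324  0.        ]
pos [0.4358 0.2603 0.2674] shift cm [-17.27 -39.97  -0.28] turn [0.1 0.1 0. ]
```

View pics/w11.png

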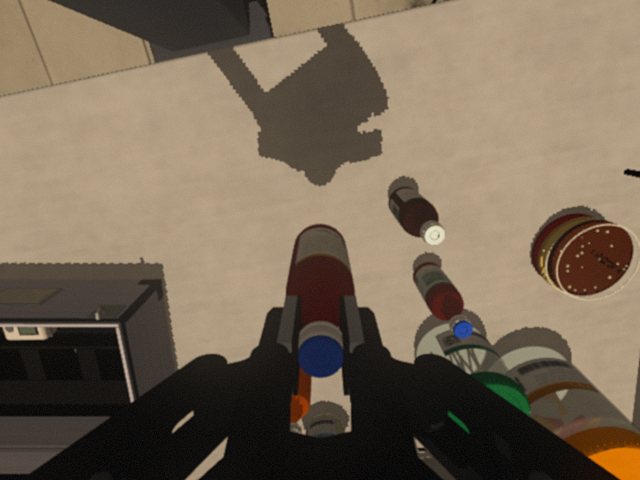

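{"fn": "send_rows", "kwargs": {"commands": [[[-1.3, -3, 0], [0, 0, 0]], [[-2.8, -6.5, 0], [0, 0, 0]], [[-4.5, -10, 0], [0, 0, 0]], [[-6.2, -14, 0], [0, 0, 0]], [[-8, -18, 0], [0, 0, 0]], [[-9.8, -22, 0], [0, 0, 0]], [[-11.5, -26, 0], [0, 0, 0]], [[-13.2, -30, 0], [0, 0, 0]], [[-15, -34, 0], [0, 0, 0]], [[-16.5, -37.5, 0], [0, 0, 0]], [[-17.4, -39.5, 0], [0, 0, 0]], [[-17.5, -40, 0], [0, 0, 0]]]}}

```text
time_s: 11.6
eef_pos: [0.5328, -0.1701, 0.2625]
eef_rot: [[-0.981, 0.192, -0.005], [0.192, 0.981, 0.001], [0.005, -0.0, -1.0]]
wrist_force: [0.4, -0.1, -1.3]
finger_gap: 0.193
```

{"fn": "send_rows", "kwargs": {"commands": [[[0, 0, 0], [0, 0, 0]], [[0, 0, 0], [0, 0, 0]], [[0, 0, 0], [0, 0, 0]]]}}

```text
time_s: 11.85
eef_pos: [0.5331, -0.1639, 0.2658]
eef_rot: [[-0.983, 0.184, -0.001], [0.184, 0.983, 0.002], [0.001, 0.002, -1.0]]
wrist_force: [0.8, 0.4, -0.2]
finger_gap: 0.192
```

Run:
```python
from h import *
goto(cw([.002,-.09,.185]),79.3)
s,im=snap('wrist','w12')
for i in range(4):
    cs=[proj('wrist',cw([dx,.09-.06*i+dy,.062]),s) for dx,dy in((-.02,-.02),(.02,-.02),(.02,.02),(-.02,.02))]
    im=im.copy();cv2.polylines(im,[np.int32(cs)],True,(0,255,0),1)
cs=[proj('wrist',cw([dx,dy,.1]),s) for dx,dy in((-.075,-.125),(.075,-.125),(.075,.125),(-.075,.125))]
cv2.polylines(im,[np.int32(cs)],True,(255,0,0),1)
cv2.imwrite('pics/w12.png',im[:,:,::-1])
```

```text
pos [ 0.5331 -0.1639  0.2658] shift cm [-0.06 -0.11  8.08] turn [ 0.1 -0.1  0.1]
```

View pics/w12.png

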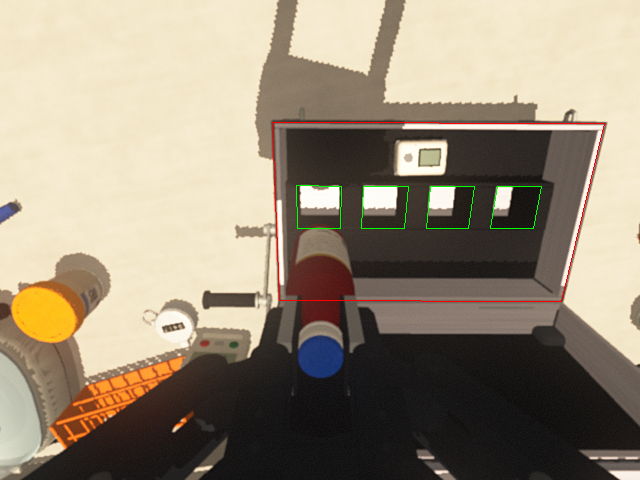

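{"fn": "send_rows", "kwargs": {"commands": [[[-0.1, -0.1, 2], [0, 0, 0.1]], [[-0.1, -0.1, 5], [0, 0, 0.1]], [[-0.1, -0.1, 7], [0, 0, 0.1]], [[-0.1, -0.1, 8], [0, 0, 0.1]], [[-0.1, -0.1, 8], [0, 0, 0.1]], [[-0.1, -0.1, 8], [0, 0, 0.1]], [[-0.1, -0.1, 8], [0, 0, 0.1]]]}}

```text
time_s: 12.48
eef_pos: [0.5354, -0.1663, 0.1892]
eef_rot: [[-0.982, 0.187, 0.005], [0.187, 0.982, -0.001], [-0.005, 0.0, -1.0]]
wrist_force: [0.4, -0.7, -0.5]
finger_gap: 0.187
```

Run:
```python
from h import *
goto(cw([.002,-.09,.117]),79.3)
s,im=snap('wrist','w13')
```

```text
pos [ 0.5354 -0.1663  0.1892] shift cm [0.26 0.11 7.21] turn [ 0.   0.3 -0.1]
```

View pics/w13.png

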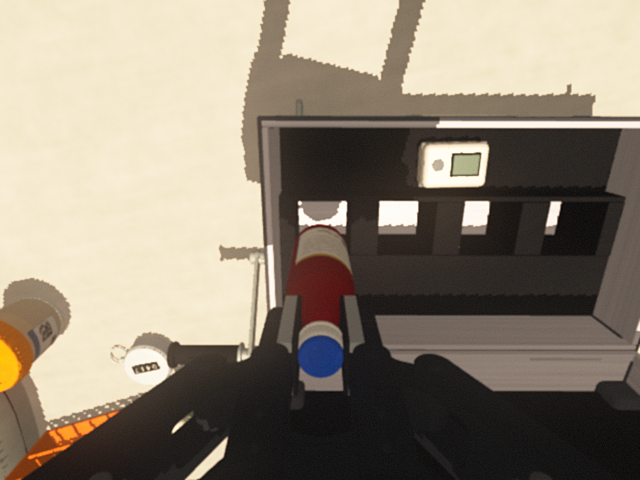

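{"fn": "send_rows", "kwargs": {"commands": [[[0, 0, 0], [0, 0, 0]], [[0, 0, 0], [0, 0, 0]], [[0, 0, 0], [0, 0, 0]]]}}

```text
time_s: 12.78
eef_pos: [0.5349, -0.1667, 0.188]
eef_rot: [[-0.982, 0.187, 0.003], [0.187, 0.982, -0.0], [-0.003, 0.0, -1.0]]
wrist_force: [0.4, 0.2, 0.4]
finger_gap: 0.19
```

Run:
```python
from h import *
goto(cw([.002,-.09,.117]),79.3)
```

```text
pos [ 0.5349 -0.1667  0.188 ] shift cm [0.2  0.15 7.1 ] turn [ 0.   0.2 -0.1]
```

{"fn": "send_rows", "kwargs": {"commands": [[[0.2, 0.15, 1], [0, 0.2, 0]], [[0.2, 0.15, 2], [0, 0.2, 0]], [[0.2, 0.15, 2.5], [0, 0.2, 0]], [[0.2, 0.15, 3], [0, 0.2, 0]], [[0.2, 0.15, 3.5], [0, 0.2, 0]], [[0.2, 0.15, 4], [0, 0.2, 0]], [[0.2, 0.15, 4], [0, 0.2, 0]]]}}

```text
time_s: 13.37
eef_pos: [0.5322, -0.1643, 0.1455]
eef_rot: [[-0.982, 0.187, -0.004], [0.187, 0.982, 0.002], [0.004, 0.001, -1.0]]
wrist_force: [-0.5, 1.1, -0.8]
finger_gap: 0.188
```

Run:
```python
from h import *
goto(cw([.002,-.09,.117]),79.3)
s,im=snap('wrist','w14'); print(s['wrist_force'])
```

```text
pos [ 0.5322 -0.1643  0.1455] shift cm [-0.14 -0.03  2.85] turn [ 0.1 -0.3 -0.1]
[-0.49372591  1.07391921 -0.82747834]
```

View pics/w14.png

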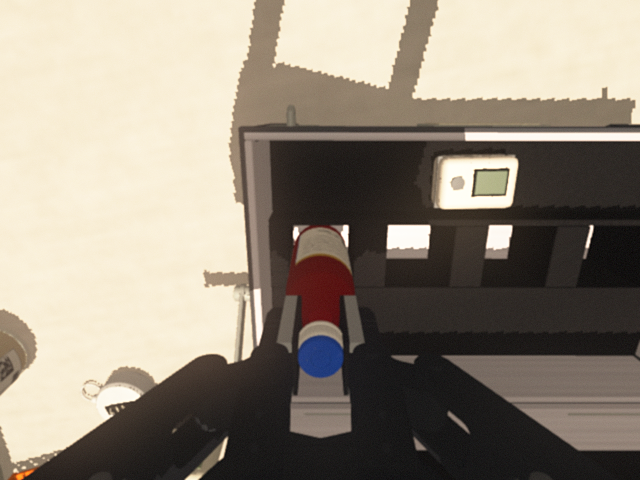

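{"fn": "send_rows", "kwargs": {"commands": [[[0, 0, 0.6], [0, 0, 0]], [[0, 0, 1.2], [0, 0, 0]], [[0, 0, 1.8], [0, 0, 0]], [[0, 0, 2.3], [0, 0, 0]], [[0, 0, 2.6], [0, 0, 0]], [[0, 0, 2.7], [0, 0, 0]], [[0, 0, 2.7], [0, 0, 0]]]}}

```text
time_s: 14.0
eef_pos: [0.5326, -0.1645, 0.1195]
eef_rot: [[-0.982, 0.187, -0.003], [0.187, 0.982, 0.001], [0.003, 0.001, -1.0]]
wrist_force: [-0.4, -0.3, 0.1]
finger_gap: 0.192
```

{"fn": "send_rows", "kwargs": {"commands": [[[0, 0, 0.2], [0, 0, 0]], [[0, 0, 0.3], [0, 0, 0]], [[0, 0, 0.3], [0, 0, 0]]]}}

```text
time_s: 14.25
eef_pos: [0.5328, -0.1646, 0.117]
eef_rot: [[-0.982, 0.187, -0.002], [0.187, 0.982, 0.001], [0.002, 0.001, -1.0]]
wrist_force: [-0.4, -0.1, -1.6]
finger_gap: 0.196
```

{"fn": "send_rows", "kwargs": {"commands": [[[0, 0, 0], [0, 0, 0]], [[0, 0, 0], [0, 0, 0]], [[0, 0, 0], [0, 0, 0]], [[0, 0, -1], [0, 0, 0]], [[0, 0, -3], [0, 0, 0]], [[0, 0, -6], [0, 0, 0]], [[0, 0, -9], [0, 0, 0]], [[0, 0, -13], [0, 0, 0]], [[0, 0, -15], [0, 0, 0]], [[0, 0, -15], [0, 0, 0]]], "grip": 0.55}}

```text
time_s: 15.08
eef_pos: [0.5353, -0.1656, 0.2757]
eef_rot: [[-0.982, 0.187, 0.011], [0.187, 0.982, -0.004], [-0.012, -0.002, -1.0]]
wrist_force: [-0.3, -0.5, -0.3]
finger_gap: 0.449
```

Run:
```python
from h import *
goto([.5535,.2325,.18],79.3)
s,im=snap('wrist','w15'); print(s['wrist_force'])
```

```text
pos [ 0.5353 -0.1656  0.2757] shift cm [ 5.79 39.47  9.41] turn [-0.1  0.7 -0.1]
[-0.27057944 -0.49810464 -0.33563846]
```

View pics/w15.png

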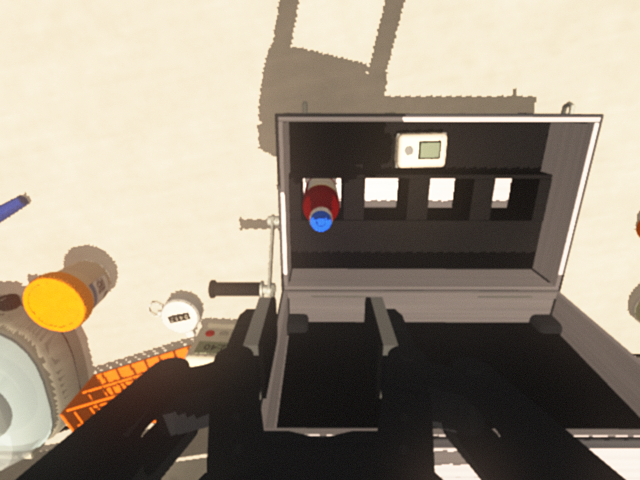

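{"fn": "send_rows", "kwargs": {"commands": [[[0.6, 4, 0], [0, 0.7, 0]], [[1.2, 8, 0], [0, 0.7, 0]], [[1.8, 12, 0], [0, 0.7, 0]], [[2.4, 16, 0], [0, 0.7, 0]], [[3, 20, 0], [0, 0.7, 0]], [[3.6, 24, 1], [0, 0.7, 0]], [[4.2, 28, 3], [0, 0.7, 0]], [[4.8, 32, 5], [0, 0.7, 0]], [[5.4, 36, 7], [0, 0.7, 0]], [[5.8, 39.4, 9.4], [0, 0.7, 0]], [[5.8, 39.4, 9.4], [0, 0.7, 0]], [[5.8, 39.4, 9.4], [0, 0.7, 0]]]}}

```text
time_s: 16.13
eef_pos: [0.5471, 0.2351, 0.1686]
eef_rot: [[-0.983, 0.183, -0.022], [0.183, 0.983, 0.001], [0.022, -0.003, -1.0]]
wrist_force: [-0.1, -0.9, 0.7]
finger_gap: 0.449
```

Run:
```python
from h import *
goto([.5535,.2325,.102],79.3)
s,im=snap('wrist','w16'); print(proj('wrist',[.5535,.2325,.117],s))
crop(im,'w16c',220,220,420,370,4)
```

```text
pos [0.5471 0.2351 0.1686] shift cm [-0.82 -0.11  6.65] turn [-0.2 -1.3  0.1]
[318.6 294.4]
```

View pics/w16c.png

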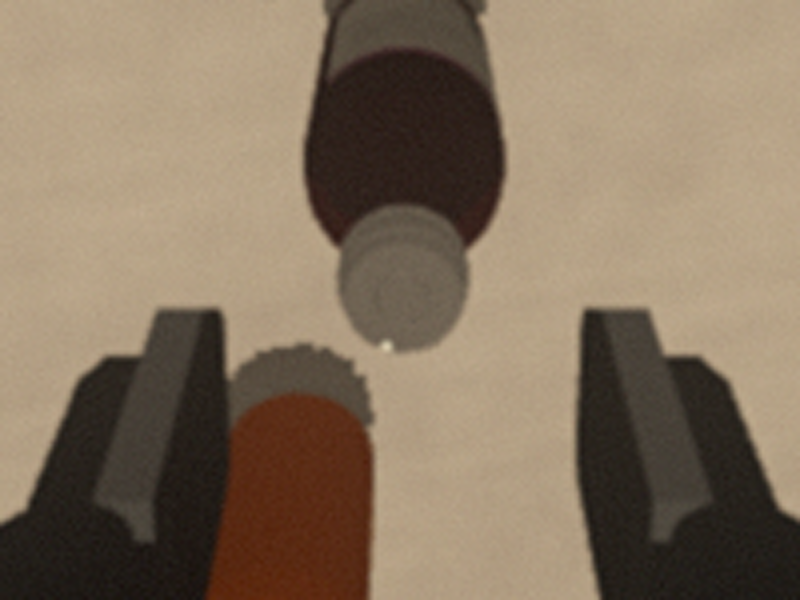

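{"fn": "send_rows", "kwargs": {"commands": [[[-0.8, -0.05, 1], [0, -1.3, 0]], [[-0.8, -0.05, 3], [0, -1.3, 0]], [[-0.8, -0.05, 4.5], [0, -1.3, 0]], [[-0.8, -0.05, 6], [0, -1.3, 0]], [[-0.8, -0.05, 6.6], [0, -1.3, 0]], [[-0.8, -0.05, 6.6], [0, -1.3, 0]], [[-0.8, -0.05, 6.6], [0, -1.3, 0]]]}}

```text
time_s: 16.77
eef_pos: [0.5573, 0.2304, 0.1085]
eef_rot: [[-0.982, 0.189, 0.01], [0.189, 0.982, -0.001], [-0.01, 0.001, -1.0]]
wrist_force: [0.3, 0.2, 1.1]
finger_gap: 0.45
```

{"fn": "send_rows", "kwargs": {"commands": [[[0, 0, 0], [0, 0, 0]], [[0, 0, 0], [0, 0, 0]], [[0, 0, 0], [0, 0, 0]], [[0, 0, 0], [0, 0, 0]], [[0, 0, 0], [0, 0, 0]], [[0, 0, 0], [0, 0, 0]], [[0, 0, 0], [0, 0, 0]], [[0, 0, 0], [0, 0, 0]]], "grip": 1}}

```text
time_s: 17.43
eef_pos: [0.5577, 0.2318, 0.1094]
eef_rot: [[-0.982, 0.187, 0.012], [0.187, 0.982, -0.0], [-0.012, 0.002, -1.0]]
wrist_force: [-0.5, -0.1, 6.3]
finger_gap: 0.191
```

Run:
```python
from h import *
goto([.5535,.2325,.102],79.3)
s,im=snap('wrist','w17'); json.dump([list(s['eef_pos']),np.array(s['eef_rot']).tolist()],open('g.json','w'))
crop(im,'w17c',220,220,420,420,3)
```

```text
pos [0.5577 0.2318 0.1094] shift cm [ 0.44 -0.01  0.73] turn [ 0.1  0.7 -0.1]
```

View pics/w17c.png

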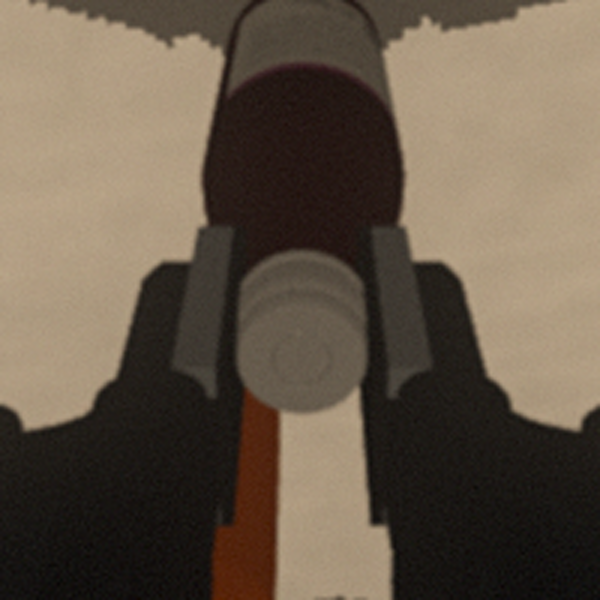

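{"fn": "send_rows", "kwargs": {"commands": [[[0, 0, -1], [0, 0, 0]], [[0, 0, -4], [0, 0, 0]], [[0, 0, -8], [0, 0, 0]], [[0, 0, -12], [0, 0, 0]], [[0, 0, -15], [0, 0, 0]], [[0, 0, -16.5], [0, 0, 0]], [[0, 0, -16.5], [0, 0, 0]], [[0, 0, -16.5], [0, 0, 0]]]}}

```text
time_s: 18.15
eef_pos: [0.5553, 0.2318, 0.2729]
eef_rot: [[-0.982, 0.187, 0.01], [0.187, 0.982, -0.0], [-0.01, 0.001, -1.0]]
wrist_force: [0.0, -1.1, -1.2]
finger_gap: 0.191
```

Run:
```python
from h import *
s=monitor.sense(); g=json.load(open('g.json')); s0=dict(s); s0['eef_pos']=np.array(g[0]); s0['eef_rot']=np.array(g[1])
c=atz('wrist',320.3,338.3,.117,s0); print('cap rel tool',c,s0['eef_rot'].T@(c-s0['eef_pos']))
print(s['finger_gap'])
goto(cw([.004,-.03,.275]),79.3)
```

```text
cap rel tool [0.5525802 0.232435  0.117    ] [ 0.0050929  -0.00031757 -0.00770219]
0.1906105817878726
pos [0.5553 0.2318 0.2729] shift cm [ -5.47 -33.37  -0.2 ] turn [ 0.1  0.6 -0.1]
```

{"fn": "send_rows", "kwargs": {"commands": [[[-0.6, -3, 0], [0, 0, 0]], [[-1.2, -6.5, 0], [0, 0, 0]], [[-1.8, -10, 0], [0, 0, 0]], [[-2.4, -14, 0], [0, 0, 0]], [[-3, -18, 0], [0, 0, 0]], [[-3.6, -22, 0], [0, 0, 0]], [[-4.2, -26, 0], [0, 0, 0]], [[-5, -30, 0], [0, 0, 0]], [[-5.4, -32.5, 0], [0, 0, 0]], [[-5.5, -33.4, 0], [0, 0, 0]], [[-5.5, -33.4, 0], [0, 0, 0]], [[-5.5, -33.4, 0], [0, 0, 0]]]}}

```text
time_s: 19.15
eef_pos: [0.546, -0.1061, 0.2703]
eef_rot: [[-0.982, 0.188, 0.005], [0.188, 0.982, 0.001], [-0.004, 0.002, -1.0]]
wrist_force: [-0.2, -0.4, -0.8]
finger_gap: 0.189
```

Run:
```python
from h import *
goto(cw([.0045,-.03,.19]),79.3)
```

```text
pos [ 0.546  -0.1061  0.2703] shift cm [-0.06 -0.03  8.03] turn [ 0.1  0.3 -0.1]
```

{"fn": "send_rows", "kwargs": {"commands": [[[-0.1, 0, 2], [0, 0, 0]], [[-0.1, 0, 4], [0, 0, 0]], [[-0.1, 0, 6], [0, 0, 0]], [[-0.1, 0, 7.5], [0, 0, 0]], [[-0.1, 0, 8], [0, 0, 0]], [[-0.1, 0, 8], [0, 0, 0]], [[-0.1, 0, 8], [0, 0, 0]]]}}

```text
time_s: 19.73
eef_pos: [0.5486, -0.1057, 0.1928]
eef_rot: [[-0.983, 0.186, 0.009], [0.186, 0.983, -0.0], [-0.009, 0.001, -1.0]]
wrist_force: [1.0, -0.8, -1.0]
finger_gap: 0.19
```

Run:
```python
from h import *
goto(cw([.0045,-.03,.123]),79.3)
s,im=snap('wrist','w18')
```

```text
pos [ 0.5486 -0.1057  0.1928] shift cm [ 0.2  -0.1   6.98] turn [0.1 0.5 0. ]
```

View pics/w18.png

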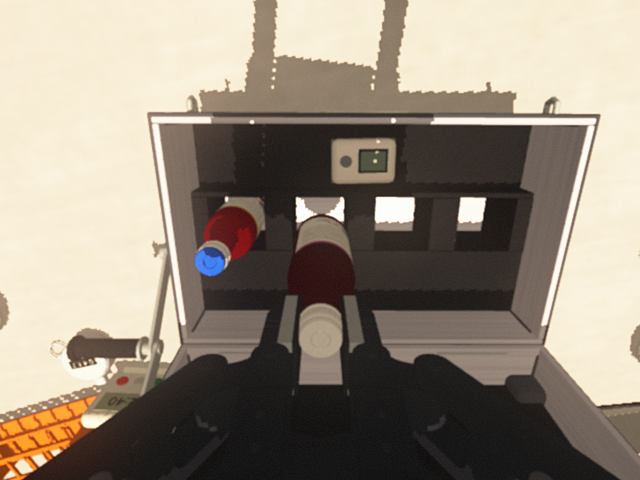

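{"fn": "send_rows", "kwargs": {"commands": [[[0.2, -0.1, 1], [0, 0.2, 0]], [[0.2, -0.1, 2], [0, 0.2, 0]], [[0.2, -0.1, 2.5], [0, 0.2, 0]], [[0.2, -0.1, 3], [0, 0.2, 0]], [[0.2, -0.1, 3.5], [0, 0.2, 0]], [[0.2, -0.1, 4], [0, 0.2, 0]], [[0.2, -0.1, 4], [0, 0.2, 0]], [[0.2, -0.1, 4], [0, 0.2, 0]]]}}

```text
time_s: 20.45
eef_pos: [0.5464, -0.1077, 0.1522]
eef_rot: [[-0.982, 0.187, 0.004], [0.187, 0.982, -0.0], [-0.004, 0.001, -1.0]]
wrist_force: [1.1, -0.1, -1.2]
finger_gap: 0.189
```

Run:
```python
from h import *
goto(cw([.0045,-.03,.122]),79.3)
```

```text
pos [ 0.5464 -0.1077  0.1522] shift cm [-0.02  0.14  3.02] turn [ 0.   0.2 -0.1]
```

{"fn": "send_rows", "kwargs": {"commands": [[[0, 0.1, 0.6], [0, 0, 0]], [[0, 0.1, 1.2], [0, 0, 0]], [[0, 0.1, 1.8], [0, 0, 0]], [[0, 0.1, 2.3], [0, 0, 0]], [[0, 0.1, 2.7], [0, 0, 0]], [[0, 0.1, 3], [0, 0, 0]], [[0, 0.1, 3], [0, 0, 0]], [[0, 0.1, 3], [0, 0, 0]]]}}

```text
time_s: 21.12
eef_pos: [0.5469, -0.1067, 0.1225]
eef_rot: [[-0.982, 0.187, 0.005], [0.187, 0.982, -0.0], [-0.005, 0.001, -1.0]]
wrist_force: [0.0, -0.3, -0.7]
finger_gap: 0.186
```

{"fn": "send_rows", "kwargs": {"commands": [[[0, 0, 0], [0, 0, 0]], [[0, 0, 0], [0, 0, 0]], [[0, 0, 0], [0, 0, 0]], [[0, 0, -1], [0, 0, 0]], [[0, 0, -3], [0, 0, 0]], [[0, 0, -6], [0, 0, 0]], [[0, 0, -9], [0, 0, 0]], [[0, 0, -13], [0, 0, 0]], [[0, 0, -15], [0, 0, 0]], [[0, 0, -15], [0, 0, 0]]], "grip": 0.55}}

```text
time_s: 21.95
eef_pos: [0.5483, -0.1073, 0.2812]
eef_rot: [[-0.982, 0.187, 0.019], [0.187, 0.982, -0.004], [-0.019, -0.001, -1.0]]
wrist_force: [0.0, 0.0, 0.8]
finger_gap: 0.45
```

Run:
```python
from h import *
goto([.5508,.3638,.18],79.3)
s,im=snap('wrist','w19'); print(atz('scene',223,218,0), atz('scene',223,190,.1))
```

```text
pos [ 0.5483 -0.1073  0.2812] shift cm [ 8.78 46.33  9.92] turn [-0.   1.1 -0.1]
[0.62378792 0.36036926 0.        ] [0.65352456 0.36699877 0.1       ]
```

View pics/w19.png

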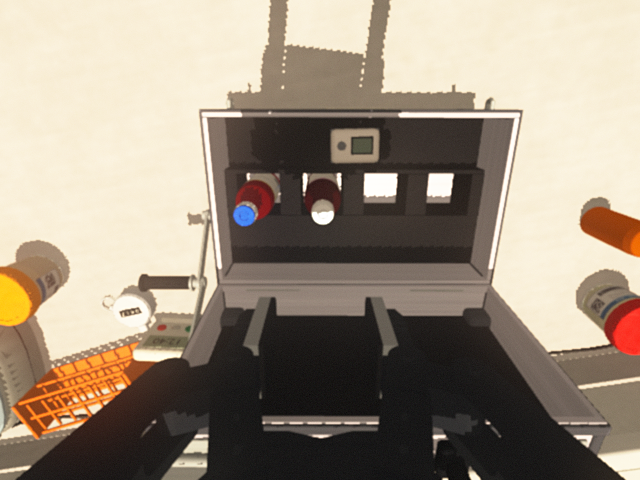

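{"fn": "send_rows", "kwargs": {"commands": [[[0.8, 4, 0], [0, 1, 0]], [[1.5, 8, 0], [0, 1, 0]], [[2.3, 12, 0], [0, 1, 0]], [[3, 16, 0], [0, 1, 0]], [[3.8, 20, 0], [0, 1, 0]], [[4.6, 24, 0], [0, 1, 0]], [[5.3, 28, 1], [0, 1, 0]], [[6, 32, 3], [0, 1, 0]], [[6.8, 36, 5], [0, 1, 0]], [[7.6, 40, 7], [0, 1, 0]], [[8.4, 44, 9], [0, 1, 0]], [[8.7, 46.3, 10], [0, 1, 0]]]}}

```text
time_s: 23.0
eef_pos: [0.5464, 0.3659, 0.1695]
eef_rot: [[-0.982, 0.187, -0.015], [0.187, 0.982, 0.001], [0.015, -0.002, -1.0]]
wrist_force: [0.7, 0.1, -0.0]
finger_gap: 0.452
```

{"fn": "send_rows", "kwargs": {"commands": [[[0, 0, 0], [0, 0, 0]], [[0, 0, 0], [0, 0, 0]], [[0, 0, 0], [0, 0, 0]]]}}

```text
time_s: 23.25
eef_pos: [0.5475, 0.3639, 0.1713]
eef_rot: [[-0.982, 0.187, -0.014], [0.187, 0.982, 0.001], [0.014, -0.001, -1.0]]
wrist_force: [-0.4, -0.6, -0.7]
finger_gap: 0.453
```

Run:
```python
from h import *
goto([.5508,.3638,.102],79.3)
s,im=snap('wrist','w20'); print(proj('wrist',[.5508,.3638,.117],s))
```

```text
pos [0.5475 0.3639 0.1713] shift cm [-0.42  0.06  6.92] turn [-0.1 -0.8 -0.1]
[321.9 285.6]
```

View pics/w20.png

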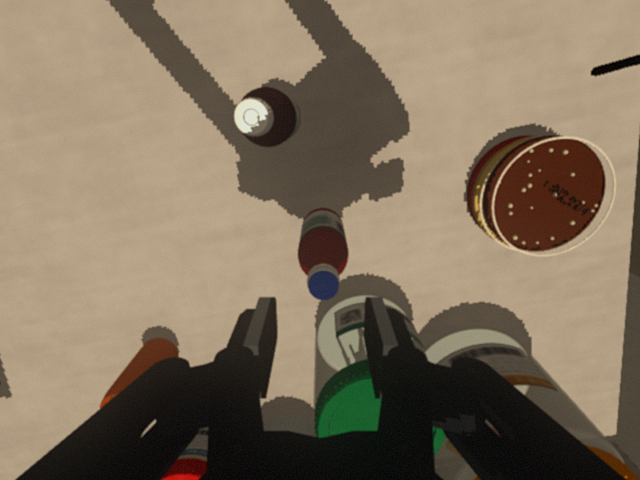

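Run:
```python
from h import *
s=monitor.sense(); R=np.array(s['eef_rot'])
for z in (.08,.1,.12,.14): 
  for px in ((352,360),(317,420)):
    p=atz('wrist',*px,z,s); print(z,np.round(p,3),np.round(R.T@(p-s['eef_pos']),3))
# jar lid top left/right/back edges in scene c1: top centre ~ (357,50)/5
for z in (.1,.12,.14): print(atz('scene',150+357/5,180+25/5,z),atz('scene',150+290/5,180+50/5,z),atz('scene',150+415/5,180+40/5,z))
```

```text
0.08 [0.63 0.37 0.08] [-0.08   0.022  0.092]
0.08 [0.677 0.336 0.08 ] [-0.133 -0.003  0.091]
0.1 [0.615 0.371 0.1  ] [-0.065  0.02   0.072]
0.1 [0.657 0.34  0.1  ] [-0.113 -0.002  0.071]
0.12 [0.6   0.372 0.12 ] [-0.05   0.018  0.052]
0.12 [0.638 0.344 0.12 ] [-0.093 -0.002  0.051]
0.14 [0.585 0.373 0.14 ] [-0.035  0.016  0.032]
0.14 [0.619 0.348 0.14 ] [-0.073 -0.002  0.032]
[0.67268857 0.38945653 0.1       ] [0.62772671 0.41038077 0.1       ] [0.67954362 0.34496285 0.1       ]
[0.65326515 0.37010525 0.12      ] [0.60921131 0.39060691 0.12      ] [0.65998175 0.32651015 0.12      ]
[0.63384172 0.35075398 0.14      ] [0.59069592 0.37083306 0.14      ] [0.64041989 0.30805745 0.14      ]
```

{"fn": "send_rows", "kwargs": {"commands": [[[-0.3, 0.1, 1], [0, -0.8, 0]], [[-0.3, 0.1, 2.5], [0, -0.8, 0]], [[-0.3, 0.1, 4], [0, -0.8, 0]], [[-0.3, 0.1, 5.5], [0, -0.8, 0]], [[-0.3, 0.1, 6.5], [0, -0.8, 0]], [[-0.3, 0.1, 6.9], [0, -0.8, 0]], [[-0.3, 0.1, 6.9], [0, -0.8, 0]], [[-0.3, 0.1, 6.9], [0, -0.8, 0]]]}}

```text
time_s: 23.97
eef_pos: [0.5509, 0.3647, 0.1046]
eef_rot: [[-0.982, 0.188, 0.003], [0.188, 0.982, 0.001], [-0.003, 0.002, -1.0]]
wrist_force: [0.5, 0.7, 0.5]
finger_gap: 0.451
```

{"fn": "send_rows", "kwargs": {"commands": [[[0, 0, 0], [0, 0, 0]], [[0, 0, 0], [0, 0, 0]], [[0, 0, 0], [0, 0, 0]], [[0, 0, 0], [0, 0, 0]], [[0, 0, 0], [0, 0, 0]], [[0, 0, 0], [0, 0, 0]], [[0, 0, 0], [0, 0, 0]], [[0, 0, 0], [0, 0, 0]]], "grip": 1}}

```text
time_s: 24.63
eef_pos: [0.5511, 0.3654, 0.1052]
eef_rot: [[-0.982, 0.187, 0.004], [0.187, 0.982, 0.002], [-0.004, 0.002, -1.0]]
wrist_force: [-0.1, -0.4, 5.4]
finger_gap: 0.197
```

Run:
```python
from h import *
goto([.5508,.3638,.102],79.3)
s,im=snap('wrist','w21'); json.dump([list(s['eef_pos']),np.array(s['eef_rot']).tolist()],open('g.json','w'))
crop(im,'w21c',220,220,420,420,3)
```

```text
pos [0.5511 0.3654 0.1052] shift cm [-0.   -0.16  0.32] turn [ 0.1  0.2 -0.1]
```

View pics/w21c.png

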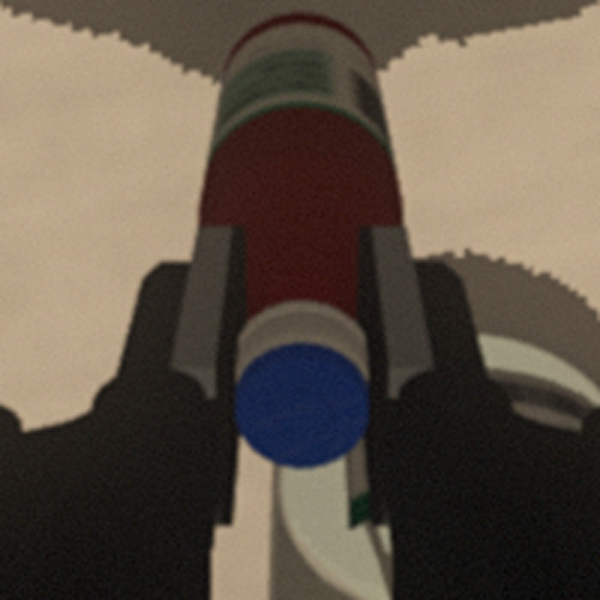

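{"fn": "send_rows", "kwargs": {"commands": [[[0, 0, -1], [0, 0, 0]], [[0, 0, -4], [0, 0, 0]], [[0, 0, -8], [0, 0, 0]], [[0, 0, -12], [0, 0, 0]], [[0, 0, -15], [0, 0, 0]], [[0, 0, -17], [0, 0, 0]], [[0, 0, -17], [0, 0, 0]], [[0, 0, -17], [0, 0, 0]]]}}

```text
time_s: 25.35
eef_pos: [0.5501, 0.3653, 0.2748]
eef_rot: [[-0.982, 0.187, 0.004], [0.187, 0.982, 0.002], [-0.004, 0.003, -1.0]]
wrist_force: [0.2, -0.5, -1.5]
finger_gap: 0.191
```

Run:
```python
from h import *
s=monitor.sense(); g=json.load(open('g.json')); s0=dict(s); s0['eef_pos']=np.array(g[0]); s0['eef_rot']=np.array(g[1])
c=atz('wrist',320.7,355,.117,s0); print('cap rel tool',c,s0['eef_rot'].T@(c-s0['eef_pos']))
print(s['finger_gap'])
goto(cw([.0015,.03,.275]),79.3)
```

```text
cap rel tool [0.55010901 0.36539381 0.117     ] [ 0.00087571 -0.00017273 -0.01182696]
0.19054763537521763
pos [0.5501 0.3653 0.2748] shift cm [ -8.21 -40.39  -0.09] turn [ 0.1  0.2 -0.1]
```

{"fn": "send_rows", "kwargs": {"commands": [[[-0.6, -3, 0], [0, 0, 0]], [[-1.4, -7, 0], [0, 0, 0]], [[-2.2, -11, 0], [0, 0, 0]], [[-3, -15, 0], [0, 0, 0]], [[-3.8, -19, 0], [0, 0, 0]], [[-4.7, -23, 0], [0, 0, 0]], [[-5.5, -27, 0], [0, 0, 0]], [[-6.3, -31, 0], [0, 0, 0]], [[-7.1, -35, 0], [0, 0, 0]], [[-7.8, -38.5, 0], [0, 0, 0]], [[-8.2, -40.4, 0], [0, 0, 0]], [[-8.2, -40.4, 0], [0, 0, 0]]]}}

```text
time_s: 26.35
eef_pos: [0.5535, -0.0513, 0.2694]
eef_rot: [[-0.981, 0.193, -0.005], [0.193, 0.981, -0.0], [0.005, -0.001, -1.0]]
wrist_force: [0.4, 0.6, -0.8]
finger_gap: 0.194
```

Run:
```python
from h import *
goto(cw([.0015,.03,.19]),79.3)
```

```text
pos [ 0.5535 -0.0513  0.2694] shift cm [-0.12  0.49  7.94] turn [-0.1 -0.3 -0.4]
```

Still settling; descend with small corrections, then recheck.

{"fn": "send_rows", "kwargs": {"commands": [[[0, 0, 0], [0, 0, 0]], [[0, 0, 2], [0, 0, 0]], [[0, 0, 4], [0, 0, 0]], [[0, 0, 6], [0, 0, 0]], [[0, 0, 7.5], [0, 0, 0]], [[0, 0, 8], [0, 0, 0]], [[0, 0, 8], [0, 0, 0]], [[0, 0, 8], [0, 0, 0]], [[0, 0, 8], [0, 0, 0]]]}}

```text
time_s: 27.1
eef_pos: [0.5555, -0.0467, 0.1945]
eef_rot: [[-0.982, 0.187, 0.004], [0.187, 0.982, 0.0], [-0.004, 0.001, -1.0]]
wrist_force: [-0.1, 0.4, 0.4]
finger_gap: 0.193
```

Run:
```python
from h import *
goto(cw([.0015,.03,.118]),79.3)
s,im=snap('wrist','w22')
```

```text
pos [ 0.5555 -0.0467  0.1945] shift cm [ 0.06 -0.03  7.65] turn [ 0.1  0.2 -0. ]
```

View pics/w22.png

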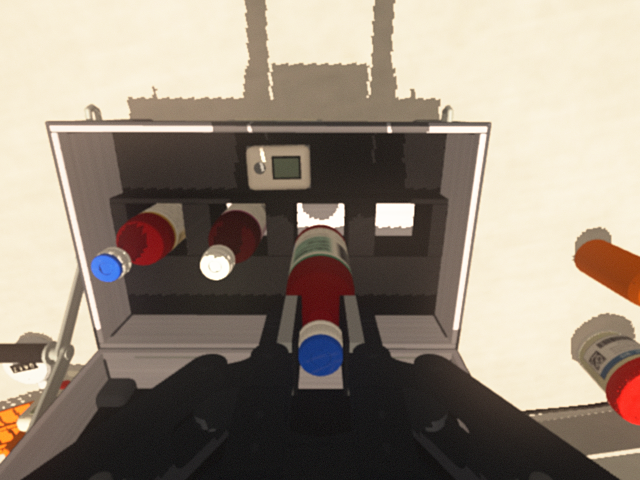

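{"fn": "send_rows", "kwargs": {"commands": [[[0.1, 0, 1.5], [0, 0.2, 0]], [[0.1, 0, 2.5], [0, 0.2, 0]], [[0.1, 0, 3], [0, 0.2, 0]], [[0.1, 0, 3.5], [0, 0.2, 0]], [[0.1, 0, 4], [0, 0.2, 0]], [[0.1, 0, 4.5], [0, 0.2, 0]], [[0.1, 0, 4.5], [0, 0.2, 0]], [[0.1, 0, 4.5], [0, 0.2, 0]]]}}

```text
time_s: 27.82
eef_pos: [0.5539, -0.047, 0.148]
eef_rot: [[-0.982, 0.187, -0.002], [0.187, 0.982, 0.001], [0.002, 0.001, -1.0]]
wrist_force: [0.6, -0.6, -1.0]
finger_gap: 0.194
```

Run:
```python
from h import *
goto(cw([.0015,.03,.118]),79.3)
```

```text
pos [ 0.5539 -0.047   0.148 ] shift cm [-0.13  0.04  3.  ] turn [ 0.  -0.1 -0.1]
```

{"fn": "send_rows", "kwargs": {"commands": [[[0, 0, 0.6], [0, 0, 0]], [[0, 0, 1.2], [0, 0, 0]], [[0, 0, 1.8], [0, 0, 0]], [[0, 0, 2.3], [0, 0, 0]], [[0, 0, 2.7], [0, 0, 0]], [[0, 0, 3], [0, 0, 0]], [[0, 0, 3], [0, 0, 0]], [[0, 0, 3], [0, 0, 0]]]}}

```text
time_s: 28.48
eef_pos: [0.554, -0.0469, 0.1182]
eef_rot: [[-0.982, 0.187, -0.002], [0.187, 0.982, 0.001], [0.002, 0.001, -1.0]]
wrist_force: [-0.0, 0.0, -0.2]
finger_gap: 0.19
```

{"fn": "send_rows", "kwargs": {"commands": [[[0, 0, 0], [0, 0, 0]], [[0, 0, 0], [0, 0, 0]], [[0, 0, 0], [0, 0, 0]], [[0, 0, -1], [0, 0, 0]], [[0, 0, -3], [0, 0, 0]], [[0, 0, -6], [0, 0, 0]], [[0, 0, -9], [0, 0, 0]], [[0, 0, -13], [0, 0, 0]], [[0, 0, -15], [0, 0, 0]], [[0, 0, -15], [0, 0, 0]]], "grip": 0.55}}

```text
time_s: 29.32
eef_pos: [0.5566, -0.0475, 0.2769]
eef_rot: [[-0.982, 0.187, 0.012], [0.187, 0.982, -0.002], [-0.012, 0.001, -1.0]]
wrist_force: [-0.0, 0.4, 0.4]
finger_gap: 0.452
```

Run:
```python
from h import *
goto([.459,.3464,.18],79.3)
s,im=snap('wrist','w23')
```

```text
pos [ 0.5566 -0.0475  0.2769] shift cm [17.08 36.86  9.5 ] turn [ 0.   0.7 -0.1]
```

View pics/w23.png

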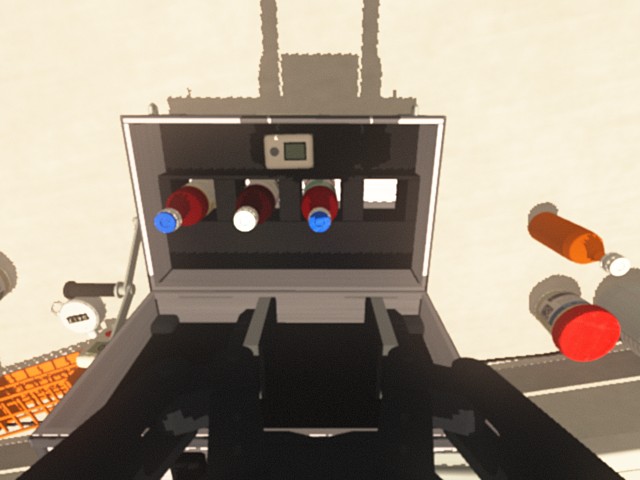

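Three in. Now bottle A.

{"fn": "send_rows", "kwargs": {"commands": [[[1.8, 3.8, 0], [0, 0.7, 0]], [[3.5, 7.5, 0], [0, 0.7, 0]], [[5.2, 11.2, 0], [0, 0.7, 0]], [[7, 15, 0], [0, 0.7, 0]], [[8.7, 18.8, 0], [0, 0.7, 0]], [[10.5, 22.5, 1], [0, 0.7, 0]], [[12.2, 26.2, 3], [0, 0.7, 0]], [[14, 30, 5], [0, 0.7, 0]], [[15.7, 33.8, 7.5], [0, 0.7, 0]], [[17, 36.8, 9.5], [0, 0.7, 0]], [[17, 36.8, 9.5], [0, 0.7, 0]], [[17, 36.8, 9.5], [0, 0.7, 0]]]}}

```text
time_s: 30.37
eef_pos: [0.4528, 0.3477, 0.1691]
eef_rot: [[-0.983, 0.183, -0.022], [0.183, 0.983, -0.001], [0.021, -0.005, -1.0]]
wrist_force: [-1.0, 0.4, 0.3]
finger_gap: 0.45
```

{"fn": "send_rows", "kwargs": {"commands": [[[0, 0, 0], [0, 0, 0]], [[0, 0, 0], [0, 0, 0]], [[0, 0, 0], [0, 0, 0]]]}}

```text
time_s: 30.62
eef_pos: [0.4572, 0.3452, 0.1753]
eef_rot: [[-0.982, 0.189, -0.011], [0.189, 0.982, 0.004], [0.012, 0.002, -1.0]]
wrist_force: [0.0, 0.5, -0.5]
finger_gap: 0.449
```

Run:
```python
from h import *
goto([.459,.3464,.102],79.3)
s,im=snap('wrist','w24'); print(proj('wrist',[.459,.3464,.117],s))
```

```text
pos [0.4572 0.3452 0.1753] shift cm [-0.24  0.14  7.33] turn [ 0.1 -0.7 -0.2]
[323.4 279.3]
```

View pics/w24.png

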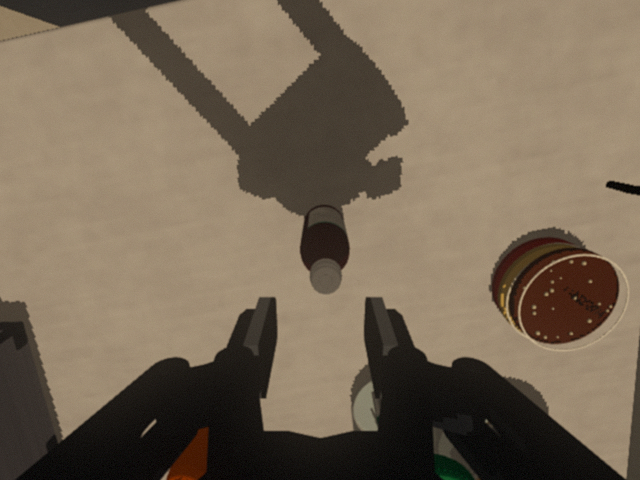

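{"fn": "send_rows", "kwargs": {"commands": [[[-0.2, 0.2, 1], [0, -0.7, 0]], [[-0.2, 0.2, 2.5], [0, -0.7, 0]], [[-0.2, 0.2, 4], [0, -0.7, 0]], [[-0.2, 0.2, 5.5], [0, -0.7, 0]], [[-0.2, 0.2, 6.7], [0, -0.7, 0]], [[-0.2, 0.2, 7.3], [0, -0.7, 0]], [[-0.2, 0.2, 7.3], [0, -0.7, 0]], [[-0.2, 0.2, 7.3], [0, -0.7, 0]]]}}

```text
time_s: 31.33
eef_pos: [0.4578, 0.3479, 0.1013]
eef_rot: [[-0.982, 0.188, -0.001], [0.188, 0.982, 0.001], [0.002, 0.001, -1.0]]
wrist_force: [-0.8, 0.3, -0.4]
finger_gap: 0.449
```

{"fn": "send_rows", "kwargs": {"commands": [[[0, 0, 0], [0, 0, 0]], [[0, 0, 0], [0, 0, 0]], [[0, 0, 0], [0, 0, 0]], [[0, 0, 0], [0, 0, 0]], [[0, 0, 0], [0, 0, 0]], [[0, 0, 0], [0, 0, 0]], [[0, 0, 0], [0, 0, 0]], [[0, 0, 0], [0, 0, 0]]], "grip": 1}}

```text
time_s: 32.0
eef_pos: [0.4582, 0.3486, 0.1023]
eef_rot: [[-0.982, 0.187, 0.001], [0.187, 0.982, 0.002], [-0.0, 0.003, -1.0]]
wrist_force: [0.0, 0.1, 5.7]
finger_gap: 0.194
```

Run:
```python
from h import *
goto([.459,.3464,.102],79.3)
s,im=snap('wrist','w25'); json.dump([list(s['eef_pos']),np.array(s['eef_rot']).tolist()],open('g.json','w'))
crop(im,'w25c',220,220,420,420,3)
```

```text
pos [0.4582 0.3486 0.1023] shift cm [-0.12 -0.2   0.03] turn [ 0.1  0.  -0.1]
```

View pics/w25c.png

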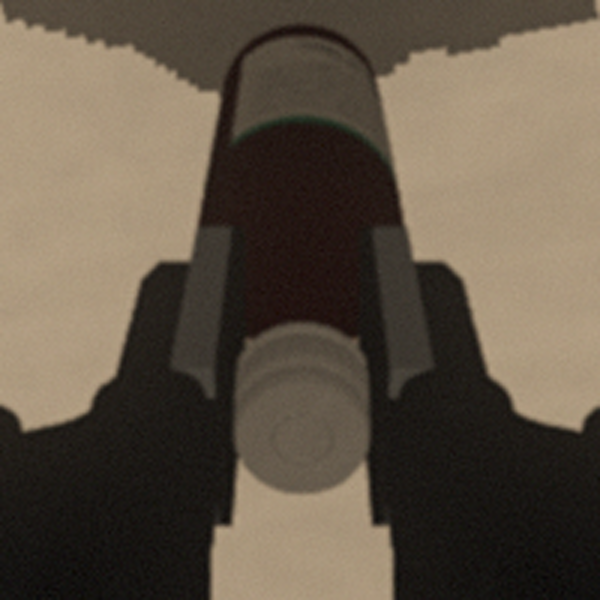

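Cap top at crop (302,433) → (320.7,364.3).

{"fn": "send_rows", "kwargs": {"commands": [[[0, 0, -1], [0, 0, 0]], [[0, 0, -4], [0, 0, 0]], [[0, 0, -8], [0, 0, 0]], [[0, 0, -12], [0, 0, 0]], [[0, 0, -15], [0, 0, 0]], [[0, 0, -17], [0, 0, 0]], [[0, 0, -17], [0, 0, 0]], [[0, 0, -17], [0, 0, 0]]]}}

```text
time_s: 32.72
eef_pos: [0.4578, 0.3482, 0.2719]
eef_rot: [[-0.982, 0.187, 0.0], [0.187, 0.982, 0.002], [0.0, 0.002, -1.0]]
wrist_force: [-0.4, 0.2, -1.9]
finger_gap: 0.191
```

Run:
```python
from h import *
s=monitor.sense(); g=json.load(open('g.json')); s0=dict(s); s0['eef_pos']=np.array(g[0]); s0['eef_rot']=np.array(g[1])
c=atz('wrist',320.7,364.3,.117,s0); print('cap rel tool',c,s0['eef_rot'].T@(c-s0['eef_pos']))
print(s['finger_gap'])
goto(cw([0,.09,.275]),79.3)
```

```text
cap rel tool [0.45904334 0.34821515 0.117     ] [-0.00093197 -0.00017488 -0.01466738]
0.19117686628024036
pos [0.4578 0.3482 0.2719] shift cm [-16.8  -30.98  -0.39] turn [ 0.1 -0.  -0.1]
```

{"fn": "send_rows", "kwargs": {"commands": [[[-1.6, -3, 0], [0, 0, 0]], [[-3.5, -6.5, 0], [0, 0, 0]], [[-5.5, -10, 0], [0, 0, 0]], [[-7.5, -13.5, 0], [0, 0, 0]], [[-9.4, -17, 0], [0, 0, 0]], [[-11.3, -20.5, 0], [0, 0, 0]], [[-13.2, -24, 0], [0, 0, 0]], [[-15, -27.5, 0], [0, 0, 0]], [[-16.5, -30, 0], [0, 0, 0]], [[-16.7, -31, 0], [0, 0, 0]], [[-16.7, -31, 0], [0, 0, 0]], [[-16.7, -31, 0], [0, 0, 0]]]}}

```text
time_s: 33.72
eef_pos: [0.5627, 0.0126, 0.268]
eef_rot: [[-0.982, 0.188, -0.006], [0.188, 0.982, 0.003], [0.007, 0.001, -1.0]]
wrist_force: [0.3, 1.3, -0.9]
finger_gap: 0.194
```

{"fn": "send_rows", "kwargs": {"commands": [[[0, 0, 0], [0, 0, 0]], [[0, 0, 2], [0, 0, 0]], [[0, 0, 4], [0, 0, 0]], [[0, 0, 6], [0, 0, 0]], [[0, 0, 7.5], [0, 0, 0]], [[0, 0, 8], [0, 0, 0]], [[0, 0, 8], [0, 0, 0]], [[0, 0, 8], [0, 0, 0]], [[0, 0, 8], [0, 0, 0]]]}}

```text
time_s: 34.47
eef_pos: [0.5641, 0.0129, 0.192]
eef_rot: [[-0.982, 0.186, 0.001], [0.186, 0.982, 0.001], [-0.001, 0.001, -1.0]]
wrist_force: [0.3, -0.0, -0.5]
finger_gap: 0.194
```

Run:
```python
from h import *
goto(cw([-.001,.09,.115]),79.3)
s,im=snap('wrist','w26')
```

```text
pos [0.5641 0.0129 0.192 ] shift cm [ 0.03 -0.04  7.7 ] turn [ 0.1  0.1 -0. ]
```

View pics/w26.png

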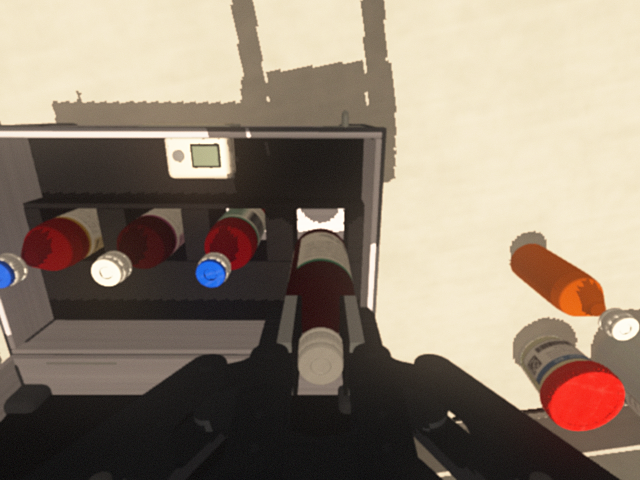

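{"fn": "send_rows", "kwargs": {"commands": [[[0, 0, 1.5], [0, 0, 0]], [[0, 0, 2.5], [0, 0, 0]], [[0, 0, 3], [0, 0, 0]], [[0, 0, 3.5], [0, 0, 0]], [[0, 0, 4], [0, 0, 0]], [[0, 0, 4.5], [0, 0, 0]], [[0, 0, 4.5], [0, 0, 0]], [[0, 0, 4.5], [0, 0, 0]]]}}

```text
time_s: 35.18
eef_pos: [0.5633, 0.0123, 0.1451]
eef_rot: [[-0.982, 0.187, -0.002], [0.187, 0.982, 0.001], [0.002, 0.001, -1.0]]
wrist_force: [-1.0, -0.3, -0.4]
finger_gap: 0.19
```

Run:
```python
from h import *
goto(cw([-.001,.09,.115]),79.3)
```

```text
pos [0.5633 0.0123 0.1451] shift cm [-0.05  0.04  3.01] turn [ 0.  -0.1 -0.1]
```

{"fn": "send_rows", "kwargs": {"commands": [[[0, 0, 0.6], [0, 0, 0]], [[0, 0, 1.2], [0, 0, 0]], [[0, 0, 1.8], [0, 0, 0]], [[0, 0, 2.3], [0, 0, 0]], [[0, 0, 2.7], [0, 0, 0]], [[0, 0, 3], [0, 0, 0]], [[0, 0, 3], [0, 0, 0]], [[0, 0, 3], [0, 0, 0]]]}}

```text
time_s: 35.85
eef_pos: [0.5634, 0.0124, 0.1153]
eef_rot: [[-0.982, 0.187, -0.002], [0.187, 0.982, 0.001], [0.002, 0.001, -1.0]]
wrist_force: [0.8, -0.2, -0.4]
finger_gap: 0.195
```

{"fn": "send_rows", "kwargs": {"commands": [[[0, 0, 0], [0, 0, 0]], [[0, 0, 0], [0, 0, 0]], [[0, 0, 0], [0, 0, 0]], [[0, 0, -1], [0, 0, 0]], [[0, 0, -3], [0, 0, 0]], [[0, 0, -6], [0, 0, 0]], [[0, 0, -9], [0, 0, 0]], [[0, 0, -13], [0, 0, 0]], [[0, 0, -15], [0, 0, 0]], [[0, 0, -15], [0, 0, 0]], [[0, 0, -15], [0, 0, 0]]], "grip": 0.68}}

```text
time_s: 36.77
eef_pos: [0.5644, 0.0121, 0.2683]
eef_rot: [[-0.982, 0.187, 0.004], [0.187, 0.982, 0.001], [-0.004, 0.001, -1.0]]
wrist_force: [-0.3, 0.0, -1.3]
finger_gap: 0.319
```

Run:
```python
from h import *
s,im=snap('wrist','w27'); s2,im=snap('scene','s27'); crop(im,'s27c',280,170,440,320,4)
print(s['eef_pos'],s['qpos'])
```

```text
[0.564396   0.01214311 0.26834613] [-7.94447253e-02  1.14430716e-01  1.30565780e+00  9.78333305e-04
  1.71780509e+00 -1.46162775e+00]
```

View pics/w27.png

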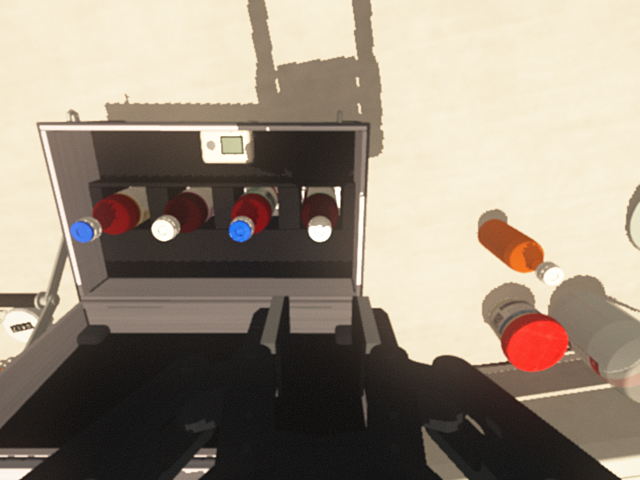

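View pics/s27c.png

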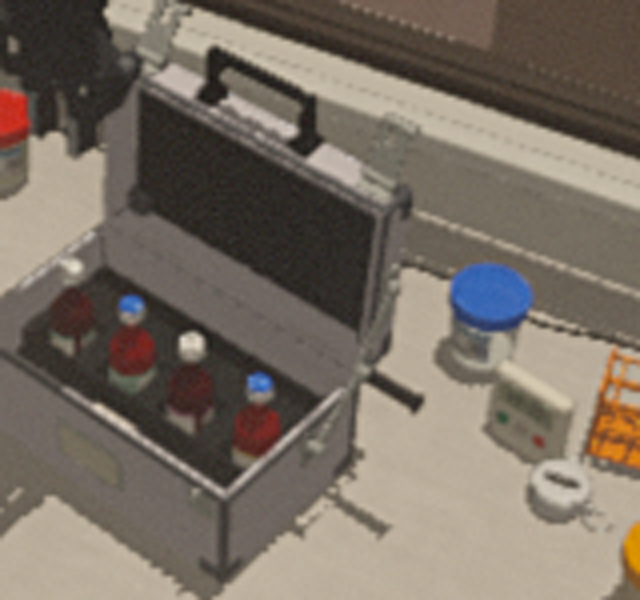

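```bash
cat >> h.py <<'E'
def Rc():
    a=casepts()['yaw']; return np.array([[np.cos(a),-np.sin(a),0],[np.sin(a),np.cos(a),0],[0,0,1]])
def ori(y,z): # tool y and z axes in case frame -> world rot
    y=np.array(y,float);z=np.array(z,float);y/=np.linalg.norm(y);z/=np.linalg.norm(z);return Rc()@np.c_[np.cross(y,z),y,z]
def gotoR(P,D):
    s=monitor.sense(); R=np.array(s['eef_rot']); rv=np.degrees(cv2.Rodrigues(R.T@D)[0].ravel())
    print('pos',np.round(s['eef_pos'],4),'shift cm',np.round(R.T@(np.array(P)-s['eef_pos'])*100,2),'turn',np.round(rv,1),'|turn|',round(float(np.linalg.norm(rv)),1))
def tocase(p):
    c=casepts(); return Rc().T@(np.array(p)-[c['x'],c['y'],0])
E
python3 - <<'E'
from h import *
t=np.radians(30); D=ori([1,0,0],[0,np.sin(t),-np.cos(t)])
gotoR(cw([0,-.2,.30]),ori([1,0,0],[0,0,-1]))
gotoR(cw([.063,-.224,.226]),D); print(cw([.063,-.164,.122]))
E
```

```text
pos [0.5631 0.0122 0.2643] shift cm [ -0.21 -28.95  -3.58] turn [-0.1 -0.2 89.9] |turn| 89.9
pos [0.5631 0.0122 0.2643] shift cm [ -6.54 -31.34   3.79] turn [-23.6  23.3  87.6] |turn| 93.7
[ 0.57963585 -0.24886989  0.122     ]
```

{"fn": "send_rows", "kwargs": {"commands": [[[0, -2, -2], [0, 0, 7]], [[0, -5, -4], [0, 0, 14]], [[0, -8, -5], [0, 0, 21]], [[0, -11, -5], [0, 0, 28]], [[0, -14, -5], [0, 0, 35]], [[0, -17, -5], [0, 0, 42]], [[0, -20, -5], [0, 0, 49]], [[0, -23, -5], [0, 0, 56]], [[0, -26, -5], [0, 0, 63]], [[0, -29, -5], [0, 0, 70]], [[0, -30, -5], [0, 0, 77]], [[0, -30, -5], [0, 0, 84]]], "grip": 0.5}}

```text
time_s: 37.87
eef_pos: [0.506, -0.2852, 0.3117]
eef_rot: [[0.094, 0.996, -0.007], [0.996, -0.094, 0.004], [0.003, -0.007, -1.0]]
wrist_force: [0.4, 0.6, -0.1]
finger_gap: 0.499
```

Run:
```python
from h import *
t=np.radians(30); D=ori([1,0,0],[0,np.sin(t),-np.cos(t)])
gotoR(cw([.063,-.224,.226]),D); print(monitor.sense()['qpos'])
```

```text
pos [ 0.506  -0.2852  0.3117] shift cm [-1.69  6.5   8.52] turn [-1.8 29.8  5.1] |turn| 30.3
[-6.10326518e-01  1.58866880e-01  1.17090588e+00 -1.11977152e-03
  1.81949590e+00 -5.16390715e-01]
```

{"fn": "send_rows", "kwargs": {"commands": [[[-0.5, 1, 1], [-0.4, 7, 1.2]], [[-0.9, 2.5, 2], [-0.8, 14, 2.4]], [[-1.3, 4, 4], [-1.2, 21, 3.6]], [[-1.7, 5.5, 6], [-1.6, 28, 4.8]], [[-1.7, 6.5, 8.5], [-1.8, 29.8, 5.1]], [[-1.7, 6.5, 8.5], [-1.8, 29.8, 5.1]], [[-1.7, 6.5, 8.5], [-1.8, 29.8, 5.1]], [[-1.7, 6.5, 8.5], [-1.8, 29.8, 5.1]]]}}

```text
time_s: 38.53
eef_pos: [0.5706, -0.3041, 0.2308]
eef_rot: [[0.149, 0.985, 0.092], [0.854, -0.175, 0.49], [0.498, 0.005, -0.867]]
wrist_force: [-0.7, -0.3, 0.6]
finger_gap: 0.503
```

Run:
```python
from h import *
t=np.radians(30); D=ori([1,0,0],[0,np.sin(t),-np.cos(t)])
gotoR(cw([.063,-.164,.122]),D); s,im=snap('wrist','w28')
print(proj('wrist',cw([.063,-.161,.122]),s),proj('wrist',cw([.063,-.18,.122]),s),proj('wrist',cw([.015,-.161,.08]),s))
```

```text
pos [ 0.5706 -0.3041  0.2308] shift cm [-0.57 -0.13 12.22] turn [-0.   0.1  0.7] |turn| 0.7
[317.5 240.9] [317.2 267.5] [259.4 249.6]
```

View pics/w28.png

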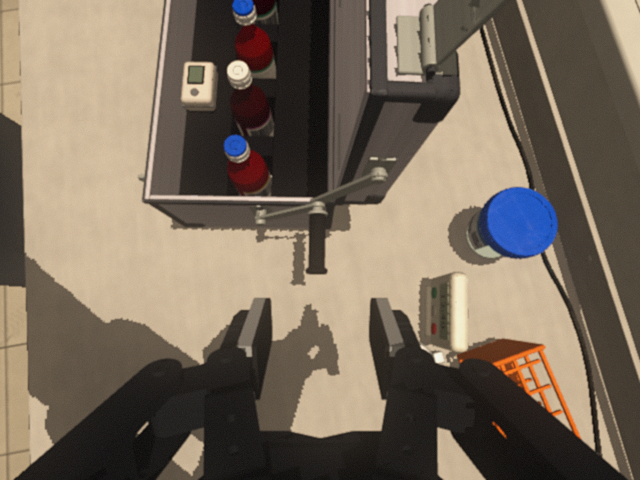

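Run:
```python
from h import *
s=monitor.sense()
for px in ((261,215),(318,207),(378,175)):
    o,d=ray('wrist',*px,s); o=tocase(o); d=Rc().T@d
    for yp in (-.13,-.137): 
        print(px,yp,np.round(o+d*(yp-o[1])/d[1],4))
import numpy as np
H=np.array([.075,.1]); F=np.array([.015,.08]); K=np.array([.063,.122])
for px,yp in (((378,175),-.132),):
    o,d=ray('wrist',*px,s); o=tocase(o); d=Rc().T@d; q=o+d*(yp-o[1])/d[1]; L=q[[0,2]]
    print('a',np.linalg.norm(K-F),'b',np.linalg.norm(L-K),'ang',np.degrees(np.arctan2(*(K-F)[::-1])),np.degrees(np.arctan2(*(L-K)[::-1])),L)
    r=np.linalg.norm(L-H);print('r',r)
```

```text
(261, 215) -0.13 [ 0.0147 -0.13    0.0746]
(261, 215) -0.137 [ 0.0191 -0.137   0.1017]
(318, 207) -0.13 [ 0.0637 -0.13    0.1022]
(318, 207) -0.137 [ 0.0637 -0.137   0.1269]
(378, 175) -0.13 [ 0.0992 -0.13    0.1737]
(378, 175) -0.137 [ 0.0961 -0.137   0.1921]
a 0.06378087487640789 b 0.06702832264281312 ang 41.18592516570964 58.183075200250116 [0.09833779 0.17895645]
r 0.08233330250259023
```

{"fn": "send_rows", "kwargs": {"commands": [[[-0.5, -0.1, 3], [0, 0, 0.6]], [[-0.5, -0.1, 6], [0, 0, 0.6]], [[-0.5, -0.1, 8.5], [0, 0, 0.6]], [[-0.5, -0.1, 10.5], [0, 0, 0.6]], [[-0.5, -0.1, 11.5], [0, 0, 0.6]], [[-0.5, -0.1, 12.2], [0, 0, 0.6]], [[-0.5, -0.1, 12.2], [0, 0, 0.6]], [[-0.5, -0.1, 12.2], [0, 0, 0.6]]]}}

```text
time_s: 39.25
eef_pos: [0.5809, -0.2496, 0.1238]
eef_rot: [[0.158, 0.983, 0.094], [0.853, -0.184, 0.488], [0.497, 0.003, -0.868]]
wrist_force: [0.2, -0.4, -0.6]
finger_gap: 0.502
```

Run:
```python
from h import *
t=np.radians(30); D=ori([1,0,0],[0,np.sin(t),-np.cos(t)])
gotoR(cw([.063,-.164,.122]),D); s,im=snap('wrist','w29'); print(s['wrist_force'],tocase(s['eef_pos']))
```

```text
pos [ 0.5809 -0.2496  0.1238] shift cm [-0.05 -0.13  0.18] turn [0.1 0.2 0.1] |turn| 0.3
[ 0.24307346 -0.42730657 -0.57147511] [ 0.06432624 -0.16446367  0.12378969]
```

View pics/w29.png

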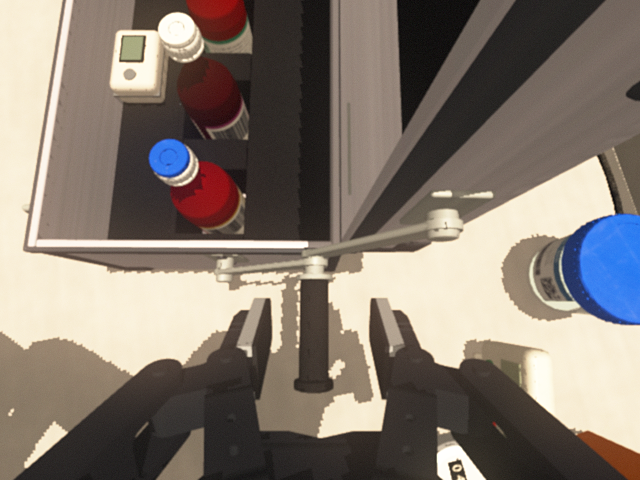

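{"fn": "send_rows", "kwargs": {"commands": [[[0, -0.1, 0.1], [0, 0, 0]], [[0, -0.1, 0.1], [0, 0, 0]], [[0, -0.1, 0.1], [0, 0, 0]], [[0, -0.1, 0.1], [0, 0, 0]], [[0, -0.1, 0.1], [0, 0, 0]], [[0, -0.1, 0.1], [0, 0, 0]], [[0, -0.1, 0.1], [0, 0, 0]], [[0, -0.1, 0.1], [0, 0, 0]], [[0, -0.1, 0.1], [0, 0, 0]]], "grip": 1}}

```text
time_s: 40.05
eef_pos: [0.5784, -0.2491, 0.1218]
eef_rot: [[0.161, 0.983, 0.091], [0.852, -0.185, 0.489], [0.498, -0.001, -0.867]]
wrist_force: [-5.1, -0.7, 5.6]
finger_gap: 0.117
```

Run:
```python
from h import *
s=monitor.sense(); p=tocase(s['eef_pos']); print(p,s['finger_gap'],s['wrist_force'])
R=Rc().T@np.array(s['eef_rot'])
F=np.array([.015,.08]); K=np.array([p[0],p[2]])
a0=np.arctan2(*(K-F)[::-1]);r=np.linalg.norm(K-F);print(np.degrees(a0),r)
a0=np.radians(41.2);r=.0635
for d in (4,8,12,16,20,24,27):
    a=a0+np.radians(d); dk=r*np.array([np.cos(a)-np.cos(a0),np.sin(a)-np.sin(a0)]); print(d,np.round(R.T@np.array([dk[0],0,dk[1]])*100,2))
```

```text
[ 0.06185955 -0.16449425  0.12176034] 0.11651778631927781 [-5.07306318 -0.70467412  5.58099452]
41.70681870817386 0.06276737867206234
4 [ 0.16 -0.3  -0.28]
8 [ 0.31 -0.63 -0.54]
12 [ 0.45 -0.97 -0.78]
16 [ 0.58 -1.34 -1.  ]
20 [ 0.69 -1.72 -1.2 ]
24 [ 0.79 -2.12 -1.37]
27 [ 0.85 -2.42 -1.48]
```

{"fn": "send_rows", "kwargs": {"commands": [[[0.08, -0.15, -0.14], [0, 0, 0]], [[0.16, -0.3, -0.28], [0, 0, 0]], [[0.24, -0.46, -0.41], [0, 0, 0]], [[0.31, -0.63, -0.54], [0, 0, 0]], [[0.38, -0.8, -0.66], [0, 0, 0]], [[0.45, -0.97, -0.78], [0, 0, 0]], [[0.52, -1.15, -0.89], [0, 0, 0]], [[0.58, -1.34, -1.0], [0, 0, 0]], [[0.64, -1.53, -1.1], [0, 0, 0]], [[0.69, -1.72, -1.2], [0, 0, 0]], [[0.74, -1.92, -1.29], [0, 0, 0]], [[0.79, -2.12, -1.37], [0, 0, 0]]]}}

```text
time_s: 41.05
eef_pos: [0.5614, -0.2458, 0.1376]
eef_rot: [[0.159, 0.982, 0.101], [0.853, -0.188, 0.486], [0.496, 0.009, -0.868]]
wrist_force: [9.8, -2.6, -4.4]
finger_gap: 0.116
```

Run:
```python
from h import *
s,im=snap('wrist','w30'); p=tocase(s['eef_pos']); print(p,s['finger_gap'],s['wrist_force'])
F=np.array([.015,.08]); K=np.array([p[0],p[2]]); print(np.degrees(np.arctan2(*(K-F)[::-1])),np.linalg.norm(K-F))
```

```text
[ 0.04449078 -0.16434023  0.13757618] 0.11600461120624636 [ 9.76232392 -2.56457578 -4.44609771]
62.878270766625874 0.06468943408373846
```

View pics/w30.png

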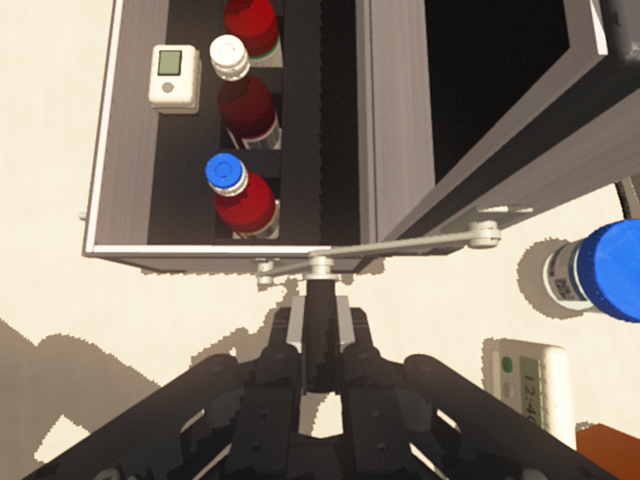

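{"fn": "send_rows", "kwargs": {"commands": [[[0.03, -0.15, -0.05], [0, 0, 0]], [[0.06, -0.3, -0.1], [0, 0, 0]], [[0.1, -0.45, -0.14], [0, 0, 0]], [[0.1, -0.5, -0.15], [0, 0, 0]], [[0.1, -0.5, -0.15], [0, 0, 0]], [[0.1, -0.5, -0.15], [0, 0, 0]]]}}

```text
time_s: 41.6
eef_pos: [0.5571, -0.245, 0.1401]
eef_rot: [[0.158, 0.982, 0.102], [0.854, -0.188, 0.486], [0.496, 0.011, -0.868]]
wrist_force: [9.5, -3.9, -1.1]
finger_gap: 0.118
```

{"fn": "send_rows", "kwargs": {"commands": [[[0, 0, 0], [0, 0, 0]], [[0, 0, 0], [0, 0, 0]], [[0, 0, 0], [0, 0, 0]], [[0, 0, 0], [0, 0, 0]], [[0, 0, 0], [0, 0, 0]]], "grip": 0.5}}

```text
time_s: 42.02
eef_pos: [0.5532, -0.2432, 0.1382]
eef_rot: [[0.16, 0.983, 0.091], [0.852, -0.184, 0.49], [0.499, -0.001, -0.867]]
wrist_force: [0.2, -0.4, -0.4]
finger_gap: 0.499
```

{"fn": "send_rows", "kwargs": {"commands": [[[0, 0, -2], [0, 0, 0]], [[0, 0, -5], [0, 0, 0]], [[0, 0, -8], [0, 0, 0]], [[0, 0, -12], [0, 0, 0]], [[0, 0, -15], [0, 0, 0]], [[0, 0, -15], [0, 0, 0]], [[0, 0, -15], [0, 0, 0]]]}}

```text
time_s: 42.6
eef_pos: [0.5399, -0.3182, 0.2705]
eef_rot: [[0.16, 0.983, 0.096], [0.853, -0.186, 0.487], [0.496, 0.004, -0.868]]
wrist_force: [-0.2, 0.3, -0.4]
finger_gap: 0.499
```

Run:
```python
from h import *
s,im=snap('wrist','w31'); p=tocase(s['eef_pos']); print(p,s['finger_gap'],s['wrist_force'])
```

```text
[ 0.0367681  -0.23949563  0.27054145] 0.4987330681567807 [-0.20603213  0.25816094 -0.38938401]
```

View pics/w31.png

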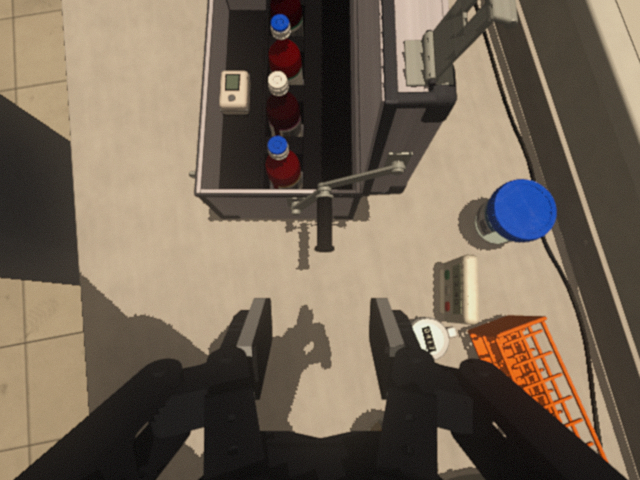

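Run:
```python
from h import *
D=ori([1,0,0],[0,0,-1]); gotoR(cw([.03,-.18,.42]),D); gotoR(cw([.09,0,.41]),D)
```

```text
pos [ 0.5396 -0.3172  0.2684] shift cm [ 12.63  -0.62 -10.23] turn [  0.  -29.9   0. ] |turn| 29.9
pos [ 0.5396 -0.3172  0.2684] shift cm [27.74  5.38 -0.4 ] turn [  0.  -29.9   0. ] |turn| 29.9
```

{"fn": "send_rows", "kwargs": {"commands": [[[1, 0, -3], [0, 0, 0]], [[3, 0, -6], [0, -7, 0]], [[6, -0.5, -9], [0, -14, 0]], [[9, -0.5, -10], [0, -21, 0]], [[12.6, -0.5, -10.2], [0, -28, 0]], [[15.6, 0.7, -8.2], [0, -29.9, 0]], [[18.7, 1.9, -6.2], [0, -29.9, 0]], [[21.7, 3, -4.3], [0, -29.9, 0]], [[24.7, 4.2, -2.4], [0, -29.9, 0]], [[27.7, 5.4, -0.4], [0, -29.9, 0]], [[27.7, 5.4, -0.4], [0, -29.9, 0]], [[27.7, 5.4, -0.4], [0, -29.9, 0]]]}}

```text
time_s: 43.65
eef_pos: [0.6373, -0.0899, 0.4063]
eef_rot: [[0.18, 0.984, -0.006], [0.984, -0.18, 0.001], [-0.0, -0.006, -1.0]]
wrist_force: [0.4, 0.5, 0.9]
finger_gap: 0.5
```

Run:
```python
from h import *
s,im=snap('wrist','w32'); print(tocase(s['eef_pos']),s['qpos'])
for th in (1.5,1.55,1.6): 
    x=.075-.19*np.cos(th)+.022*np.sin(th); z=.1+.19*np.sin(th)+.022*np.cos(th); print(th,x,z,[proj('wrist',cw([x,y,z]),s) for y in (-.037,0,.037)])
```

```text
[0.09015843 0.00290123 0.40631688] [-2.28056393e-01  3.45070505e-01  7.54896719e-01 -3.43009181e-04
  2.04780370e+00 -4.74843057e-02]
1.5 0.08350482138842565 0.2910802658914598 [array([310.6, 293.2]), array([310.5, 245.1]), array([310.4, 192.3])]
1.55 0.09304422552957828 0.29041640140764585 [array([323.7, 292.9]), array([324.3, 244.9]), array([324.8, 192.2])]
1.6 0.10253852850415798 0.28927659508725767 [array([336.8, 292.3]), array([337.9, 244.5]), array([339.2, 191.9])]
```

View pics/w32.png

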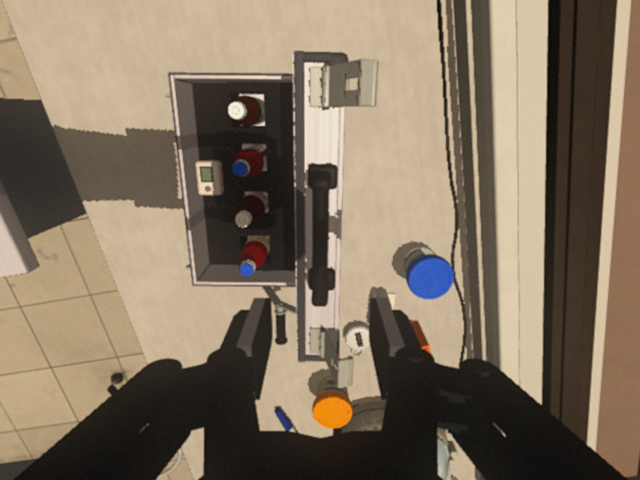

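Run:
```python
from h import *
im=cv2.imread('pics/w32.png')[:,:,::-1]; crop(im,'w32c',270,150,370,320,3.5)
```

```text
(no output)
```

View pics/w32c.png

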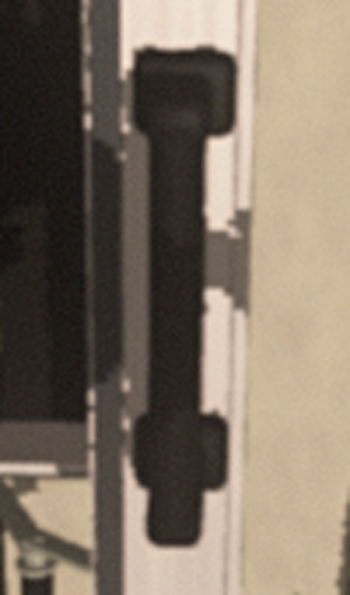

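{"fn": "send_rows", "kwargs": {"commands": [[[-0.3, 0.1, 3], [0, 0, 0]], [[-0.3, 0.1, 6], [0, 0, 0]], [[-0.3, 0.1, 8.5], [0, 0, 0]], [[-0.3, 0.1, 10.5], [0, 0, 0]], [[-0.3, 0.1, 11.5], [0, 0, 0]], [[-0.3, 0.1, 11.5], [0, 0, 0]], [[-0.3, 0.1, 11.5], [0, 0, 0]], [[-0.3, 0.1, 11.5], [0, 0, 0]]]}}

```text
time_s: 44.37
eef_pos: [0.6376, -0.0968, 0.2971]
eef_rot: [[0.186, 0.983, 0.003], [0.983, -0.186, -0.001], [-0.001, 0.004, -1.0]]
wrist_force: [0.3, 0.1, 0.4]
finger_gap: 0.502
```

Run:
```python
from h import *
s,im=snap('wrist','w33'); print(tocase(s['eef_pos']),s['wrist_force']); gotoR(cw([.091,0,.29]),ori([1,0,0],[0,0,-1]))
```

```text
[ 0.09171665 -0.00379266  0.2971341 ] [0.31309791 0.08816074 0.3735096 ]
pos [ 0.6378 -0.0966  0.2975] shift cm [ 0.36 -0.09  0.75] turn [0.3 0.  0. ] |turn| 0.3
```

View pics/w33.png

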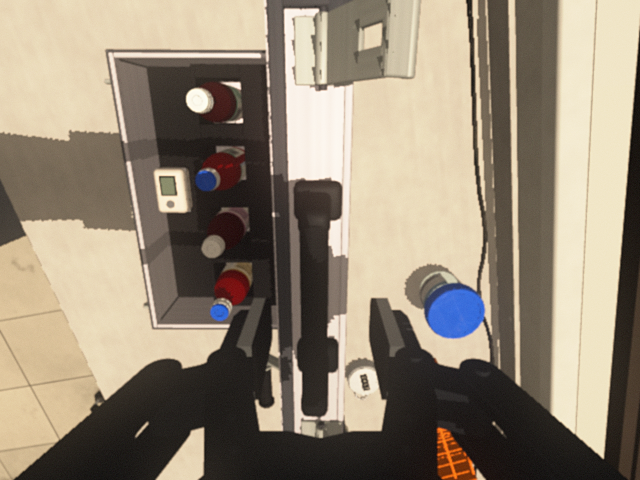

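{"fn": "send_rows", "kwargs": {"commands": [[[0.4, -0.1, 0.4], [0.3, 0, 0]], [[0.4, -0.2, 0.8], [0.3, 0, 0]], [[0.4, -0.2, 0.8], [0.3, 0, 0]], [[0.4, -0.2, 0.8], [0.3, 0, 0]]]}}

```text
time_s: 44.75
eef_pos: [0.6359, -0.0915, 0.2867]
eef_rot: [[0.184, 0.983, -0.006], [0.983, -0.184, 0.001], [-0.0, -0.006, -1.0]]
wrist_force: [-0.4, -0.2, 0.4]
finger_gap: 0.504
```

{"fn": "send_rows", "kwargs": {"commands": [[[0, 0, 0], [0, 0, 0]], [[0, 0, 0], [0, 0, 0]], [[0, 0, 0], [0, 0, 0]], [[0, 0, 0], [0, 0, 0]], [[0, 0, 0], [0, 0, 0]], [[0, 0, 0], [0, 0, 0]], [[0, 0, 0], [0, 0, 0]], [[0, 0, 0], [0, 0, 0]]], "grip": 1}}

```text
time_s: 45.42
eef_pos: [0.6361, -0.0918, 0.2872]
eef_rot: [[0.185, 0.983, -0.005], [0.983, -0.185, 0.001], [-0.0, -0.005, -1.0]]
wrist_force: [0.2, 0.3, 2.2]
finger_gap: 0.109
```

```bash
cat >> h.py <<'E'
def hand(th): return np.array([.075-.19*np.cos(th)+.022*np.sin(th),0,.1+.19*np.sin(th)+.022*np.cos(th)])
def arc(th0,th1,n=12):
    s=monitor.sense(); R=np.array(s['eef_rot']); p=tocase(s['eef_pos'])
    print('case pos',np.round(p,4),'F',np.round(s['wrist_force'],1),'gap',s['finger_gap'],'ang est',round(float(np.arctan2(p[2]-.1,.075-p[0])-np.arctan2(.022,.19)),3),'r',round(float(np.hypot(p[2]-.1,.075-p[0])),4))
    for i in range(1,n+1):
        P=hand(th0+(th1-th0)*i/n); P[1]=p[1]; print(np.round(R.T@(cw(P)-s['eef_pos'])*100,2).tolist(),end=' ')
E
python3 - <<'E'
from h import *
arc(1.54,1.18)
E
```

```text
case pos [0.0893 0.0008 0.2872] F [0.2 0.3 2.2] gap 0.10928669104770665 ang est 1.532 r 0.1878
[0.0, -0.39, -0.37] [0.0, -0.97, -0.39] [0.0, -1.54, -0.4] [0.0, -2.11, -0.38] [0.0, -2.69, -0.35] [0.0, -3.26, -0.3] [0.0, -3.83, -0.24] [0.0, -4.4, -0.15] [0.0, -4.96, -0.05] [0.0, -5.52, 0.06] [0.0, -6.08, 0.2] [0.0, -6.63, 0.35]
```

{"fn": "send_rows", "kwargs": {"commands": [[[0, -0.4, 0], [0, 0, 0]], [[0, -1.0, -0.02], [0, 0, 0]], [[0, -1.6, -0.02], [0, 0, 0]], [[0, -2.15, 0], [0, 0, 0]], [[0, -2.7, 0.03], [0, 0, 0]], [[0, -3.3, 0.07], [0, 0, 0]], [[0, -3.85, 0.13], [0, 0, 0]], [[0, -4.4, 0.21], [0, 0, 0]], [[0, -5.0, 0.3], [0, 0, 0]], [[0, -5.55, 0.41], [0, 0, 0]], [[0, -6.1, 0.54], [0, 0, 0]], [[0, -6.65, 0.68], [0, 0, 0]]]}}

```text
time_s: 46.42
eef_pos: [0.5703, -0.0792, 0.2816]
eef_rot: [[0.185, 0.983, -0.002], [0.983, -0.185, 0.001], [0.0, -0.003, -1.0]]
wrist_force: [8.1, 0.3, -5.7]
finger_gap: 0.108
```

Run:
```python
from h import *
arc(1.18,.82); snap('scene','s33')
```

```text
case pos [0.0224 0.0011 0.2816] F [ 8.1  0.3 -5.7] gap 0.10757720842625956 ang est 1.174 r 0.1891
[0.0, -0.49, -0.08] [0.0, -1.04, 0.1] [0.0, -1.58, 0.3] [0.0, -2.11, 0.52] [0.0, -2.63, 0.75] [0.0, -3.15, 0.99] [0.0, -3.66, 1.26] [0.0, -4.17, 1.53] [0.0, -4.66, 1.82] [0.0, -5.15, 2.13] [0.0, -5.62, 2.45] [0.0, -6.09, 2.79]
```

View pics/s33.png

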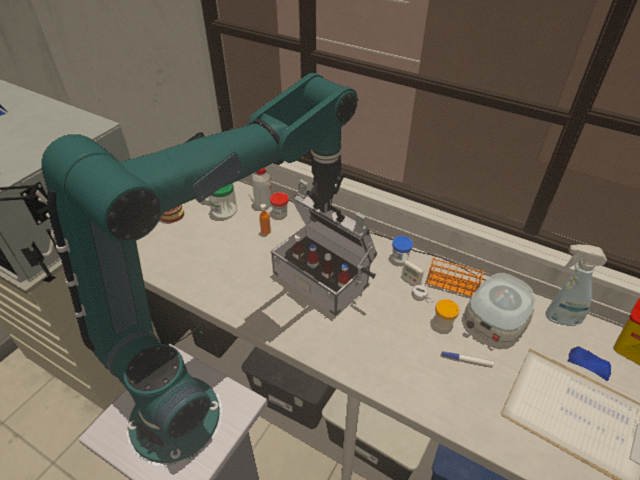

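{"fn": "send_rows", "kwargs": {"commands": [[[0, -0.5, 0.05], [0, 0, 0]], [[0, -1.05, 0.2], [0, 0, 0]], [[0, -1.6, 0.4], [0, 0, 0]], [[0, -2.1, 0.62], [0, 0, 0]], [[0, -2.6, 0.85], [0, 0, 0]], [[0, -3.15, 1.1], [0, 0, 0]], [[0, -3.65, 1.36], [0, 0, 0]], [[0, -4.15, 1.63], [0, 0, 0]], [[0, -4.65, 1.92], [0, 0, 0]], [[0, -5.15, 2.23], [0, 0, 0]], [[0, -5.6, 2.55], [0, 0, 0]], [[0, -6.1, 2.89], [0, 0, 0]]]}}

```text
time_s: 47.47
eef_pos: [0.5102, -0.0677, 0.2517]
eef_rot: [[0.185, 0.983, -0.004], [0.983, -0.185, 0.002], [0.001, -0.005, -1.0]]
wrist_force: [2.9, 2.9, 3.9]
finger_gap: 0.107
```

Run:
```python
from h import *
arc(.82,.46)
```

```text
case pos [-0.0389  0.0012  0.2517] F [2.9 2.9 3.9] gap 0.10713447420940016 ang est 0.812 r 0.1896
[0.0, -0.42, 0.12] [0.0, -0.87, 0.49] [0.0, -1.3, 0.86] [0.0, -1.72, 1.25] [0.0, -2.13, 1.65] [0.0, -2.53, 2.07] [0.0, -2.92, 2.49] [0.0, -3.29, 2.93] [0.0, -3.65, 3.38] [0.0, -3.99, 3.84] [0.0, -4.32, 4.3] [0.0, -4.64, 4.78]
```

{"fn": "send_rows", "kwargs": {"commands": [[[0, -0.42, 0.25], [0, 0, 0]], [[0, -0.87, 0.55], [0, 0, 0]], [[0, -1.3, 0.92], [0, 0, 0]], [[0, -1.7, 1.3], [0, 0, 0]], [[0, -2.1, 1.7], [0, 0, 0]], [[0, -2.5, 2.12], [0, 0, 0]], [[0, -2.9, 2.55], [0, 0, 0]], [[0, -3.27, 3.0], [0, 0, 0]], [[0, -3.63, 3.42], [0, 0, 0]], [[0, -3.97, 3.88], [0, 0, 0]], [[0, -4.3, 4.35], [0, 0, 0]], [[0, -4.62, 4.83], [0, 0, 0]]]}}

```text
time_s: 48.47
eef_pos: [0.4642, -0.0591, 0.203]
eef_rot: [[0.185, 0.983, -0.006], [0.983, -0.185, 0.002], [0.001, -0.006, -1.0]]
wrist_force: [1.4, 5.0, 3.1]
finger_gap: 0.104
```

Run:
```python
from h import *
arc(.46,.1)
```

```text
case pos [-0.0857  0.0011  0.203 ] F [1.4 5.  3.1] gap 0.10448626567698804 ang est 0.455 r 0.1908
[0.0, -0.29, 0.38] [-0.0, -0.57, 0.88] [-0.0, -0.84, 1.38] [-0.0, -1.1, 1.9] [-0.0, -1.34, 2.42] [-0.0, -1.57, 2.94] [-0.0, -1.78, 3.48] [-0.0, -1.97, 4.02] [-0.0, -2.15, 4.56] [-0.0, -2.31, 5.12] [-0.0, -2.45, 5.67] [-0.0, -2.58, 6.23]
```

{"fn": "send_rows", "kwargs": {"commands": [[[0, -0.29, 0.4], [0, 0, 0]], [[0, -0.57, 0.9], [0, 0, 0]], [[0, -0.84, 1.4], [0, 0, 0]], [[0, -1.1, 1.9], [0, 0, 0]], [[0, -1.34, 2.42], [0, 0, 0]], [[0, -1.57, 2.94], [0, 0, 0]], [[0, -1.78, 3.48], [0, 0, 0]], [[0, -1.97, 4.02], [0, 0, 0]], [[0, -2.15, 4.56], [0, 0, 0]], [[0, -2.31, 5.12], [0, 0, 0]], [[0, -2.45, 5.67], [0, 0, 0]], [[0, -2.58, 6.23], [0, 0, 0]]]}}

```text
time_s: 49.47
eef_pos: [0.4383, -0.0547, 0.1407]
eef_rot: [[0.185, 0.983, -0.007], [0.983, -0.185, 0.001], [-0.0, -0.007, -1.0]]
wrist_force: [-1.6, 5.9, 2.6]
finger_gap: 0.106
```

Run:
```python
from h import *
arc(.1,-.02,6)
```

```text
case pos [-0.1119  0.0006  0.1407] F [-1.6  5.9  2.6] gap 0.10615663952620293 ang est 0.099 r 0.1913
[0.0, -0.07, 0.36] [0.0, -0.13, 0.74] [0.0, -0.19, 1.12] [0.0, -0.25, 1.49] [0.0, -0.29, 1.87] [0.0, -0.33, 2.26]
```

{"fn": "send_rows", "kwargs": {"commands": [[[0, -0.05, 0.3], [0, 0, 0]], [[0, -0.1, 0.6], [0, 0, 0]], [[0, -0.15, 0.9], [0, 0, 0]], [[0, -0.2, 1.2], [0, 0, 0]], [[0, -0.25, 1.5], [0, 0, 0]], [[0, -0.28, 1.8], [0, 0, 0]], [[0, -0.3, 2.0], [0, 0, 0]], [[0, -0.3, 2.1], [0, 0, 0]], [[0, -0.3, 2.1], [0, 0, 0]]]}}

```text
time_s: 50.22
eef_pos: [0.4348, -0.0539, 0.1196]
eef_rot: [[0.185, 0.983, -0.009], [0.983, -0.185, 0.002], [-0.0, -0.009, -1.0]]
wrist_force: [-2.2, 4.2, 0.7]
finger_gap: 0.106
```

Run:
```python
from h import *
arc(0,-.02,2); s,im=snap('wrist','w34')
```

```text
case pos [-0.1155  0.0007  0.1196] F [-2.2  4.2  0.7] gap 0.10618788598933519 ang est -0.013 r 0.1915
[-0.0, 0.02, -0.05] [0.0, 0.01, 0.14]
```

View pics/w34.png

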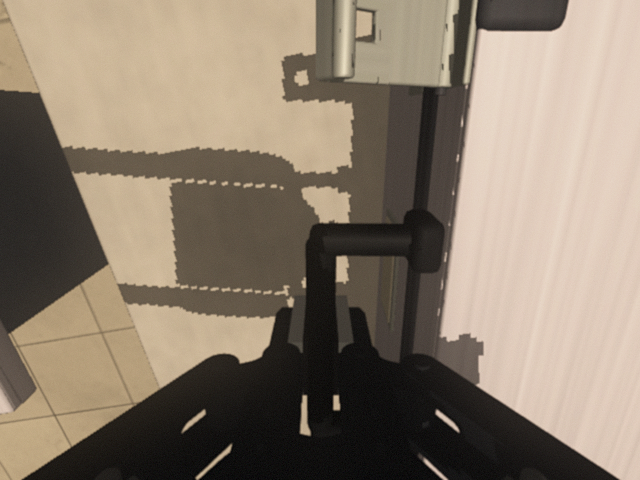

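{"fn": "send_rows", "kwargs": {"commands": [[[0, 0, 0.15], [0, 0, 0]], [[0, 0, 0.3], [0, 0, 0]], [[0, 0, 0.4], [0, 0, 0]], [[0, 0, 0.4], [0, 0, 0]]]}}

```text
time_s: 50.6
eef_pos: [0.4349, -0.054, 0.1194]
eef_rot: [[0.185, 0.983, -0.008], [0.983, -0.185, 0.001], [-0.0, -0.008, -1.0]]
wrist_force: [-10.2, 6.0, 18.6]
finger_gap: 0.105
```

{"fn": "send_rows", "kwargs": {"commands": [[[0, 0, 0], [0, 0, 0]], [[0, 0, 0], [0, 0, 0]], [[0, 0, 0], [0, 0, 0]], [[0, 0, 0], [0, 0, 0]], [[0, 0, -2], [0, 0, 0]], [[0, 0, -5], [0, 0, 0]], [[0, 0, -9], [0, 0, 0]], [[0, 0, -13], [0, 0, 0]], [[0, -3, -15], [0, 0, 0]], [[0, -5, -15], [0, 0, 0]], [[0, -5, -15], [0, 0, 0]]], "grip": 0.6}}

```text
time_s: 51.52
eef_pos: [0.3865, -0.0452, 0.2691]
eef_rot: [[0.185, 0.983, -0.002], [0.983, -0.185, -0.001], [-0.001, -0.001, -1.0]]
wrist_force: [0.4, 0.5, 0.4]
finger_gap: 0.4
```

Run:
```python
from h import *
s,im=snap('wrist','w35'); s,im=snap('scene','s35'); crop(im,'s35c',260,190,400,320,5)
t=np.radians(15); D=ori([0,1,0],[np.sin(t),0,-np.cos(t)])
gotoR(cw([-.15,-.104,.25]),D)
```

```text
pos [ 0.3877 -0.0454  0.2667] shift cm [-10.44   1.34   1.68] turn [-12.  -11.9 -89.4] |turn| 91.0
```

View pics/w35.png

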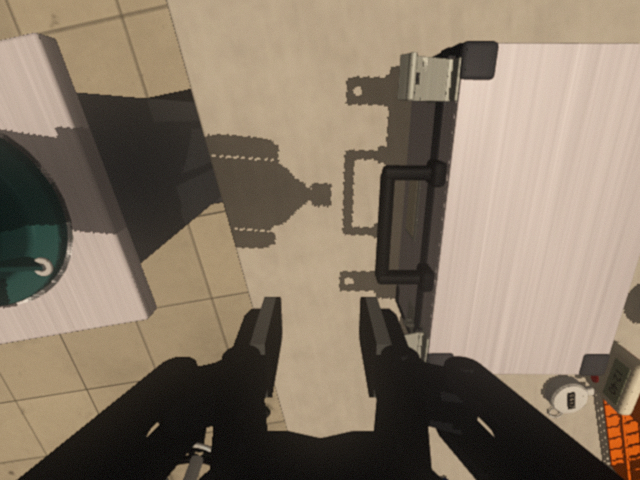

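View pics/s35c.png

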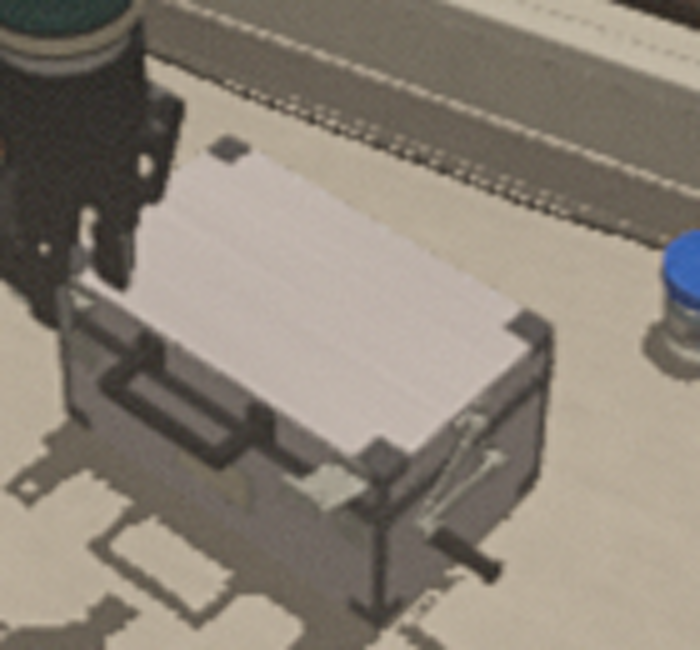

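{"fn": "send_rows", "kwargs": {"commands": [[[-1, 0.1, 0], [-0.9, -0.9, -7]], [[-2, 0.2, 0], [-1.8, -1.8, -13.9]], [[-3, 0.4, 0], [-2.8, -2.7, -20.8]], [[-4, 0.5, 0], [-3.7, -3.7, -27.7]], [[-5, 0.6, 0], [-4.6, -4.6, -34.6]], [[-6, 0.8, 0], [-5.6, -5.5, -41.5]], [[-7, 0.9, 0], [-6.5, -6.4, -48.4]], [[-8, 1, 0], [-7.4, -7.3, -55.3]], [[-9, 1.2, 0], [-8.3, -8.3, -62.2]], [[-10, 1.3, 0], [-9.3, -9.2, -69.1]], [[-10.4, 1.3, 0], [-10.2, -10.1, -76]], [[-10.4, 1.3, 0], [-11.1, -11, -83]]], "grip": 1}}

```text
time_s: 52.62
eef_pos: [0.3813, -0.1508, 0.265]
eef_rot: [[-0.928, 0.29, 0.233], [0.284, 0.957, -0.057], [-0.239, 0.014, -0.971]]
wrist_force: [0.1, -0.7, -0.3]
finger_gap: -0.005
```

Run:
```python
from h import *
t=np.radians(15); D=ori([0,1,0],[np.sin(t),0,-np.cos(t)])
gotoR(cw([-.15,-.104,.25]),D); s,im=snap('wrist','w36')
```

```text
pos [ 0.3813 -0.1508  0.265 ] shift cm [0.36 0.02 1.46] turn [-0.8 -1.1 -6.2] |turn| 6.3
```

View pics/w36.png

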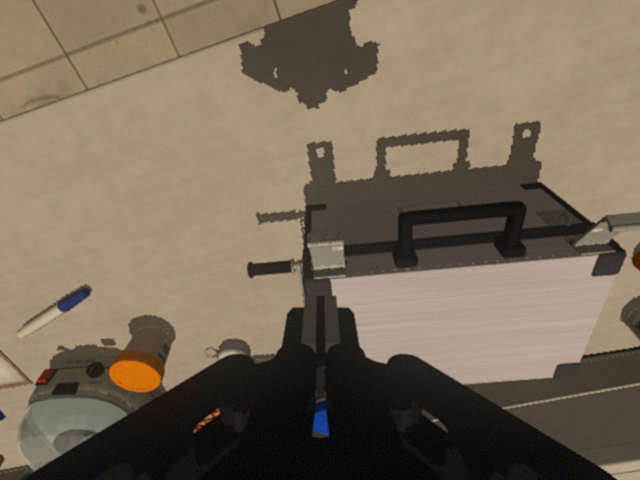

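```bash
cat >> h.py <<'E'
def tipgo(pts,y,t=15):
    t=np.radians(t); z=np.array([np.sin(t),0,-np.cos(t)]); D=ori([0,1,0],z)
    s=monitor.sense(); R=np.array(s['eef_rot'])
    zt=Rc().T@R[:,2]; print('tip now',np.round(tocase(s['eef_pos'])+.019*zt,4),'F',np.round(s['wrist_force'],1))
    for p in pts: gotoR(cw(np.array([p[0],y,p[1]])-.019*z),D)
E
python3 - <<'E'
from h import *
tipgo([(-.116,.172)],-.104)
E
```

```text
tip now [-0.1459 -0.1045  0.2465] F [-0.9 -0.4  0.2]
pos [ 0.381  -0.1506  0.265 ] shift cm [-1.06  0.24  7.95] turn [-0.7 -1.1 -5.9] |turn| 6.1
```

{"fn": "send_rows", "kwargs": {"commands": [[[-0.5, 0.1, 3], [-0.7, -1.1, -5.9]], [[-1, 0.2, 6], [-0.7, -1.1, -5.9]], [[-1.1, 0.2, 7.9], [-0.7, -1.1, -5.9]], [[-1.1, 0.2, 7.9], [-0.7, -1.1, -5.9]], [[-1.1, 0.2, 7.9], [-0.7, -1.1, -5.9]]]}}

```text
time_s: 53.08
eef_pos: [0.4101, -0.1551, 0.1908]
eef_rot: [[-0.948, 0.195, 0.252], [0.189, 0.981, -0.048], [-0.256, 0.002, -0.967]]
wrist_force: [0.9, 0.3, 0.4]
finger_gap: 0.001
```

Run:
```python
from h import *
tipgo([(-.118,.15),(-.119,.13),(-.119,.11),(-.114,.095)],-.104); s,im=snap('wrist','w37')
```

```text
tip now [-0.1161 -0.1033  0.1724] F [0.9 0.3 0.4]
pos [ 0.4101 -0.1551  0.1908] shift cm [ 0.77 -0.08  2.12] turn [-0.  -0.2 -0.6] |turn| 0.6
pos [ 0.4101 -0.1551  0.1908] shift cm [ 1.37 -0.08  4.03] turn [-0.  -0.2 -0.6] |turn| 0.6
pos [ 0.4101 -0.1551  0.1908] shift cm [ 1.89 -0.09  5.96] turn [-0.  -0.2 -0.6] |turn| 0.6
pos [ 0.4101 -0.1551  0.1908] shift cm [ 1.79 -0.09  7.54] turn [-0.  -0.2 -0.6] |turn| 0.6
```

View pics/w37.png

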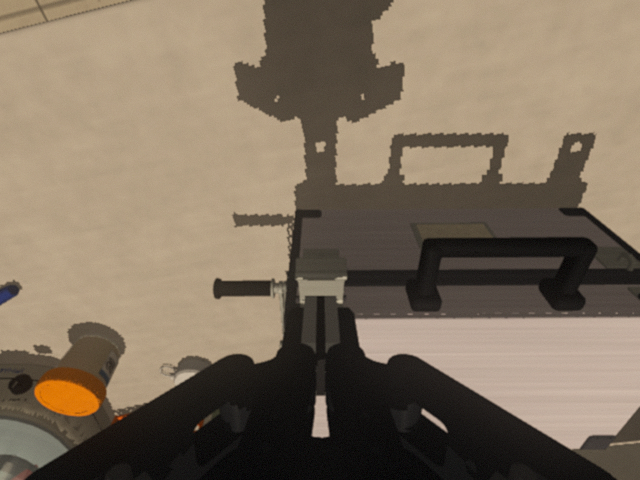

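{"fn": "send_rows", "kwargs": {"commands": [[[0.4, 0, 1], [0, 0, 0]], [[0.8, 0, 2.1], [0, 0, 0]], [[1.0, 0, 2.8], [0, 0, 0]], [[1.2, 0, 3.4], [0, 0, 0]], [[1.4, 0, 4.0], [0, 0, 0]], [[1.6, 0, 4.7], [0, 0, 0]], [[1.75, 0, 5.3], [0, 0, 0]], [[1.9, 0, 6.0], [0, 0, 0]], [[1.9, 0, 6.6], [0, 0, 0]], [[1.8, 0, 7.2], [0, 0, 0]], [[1.8, 0, 7.5], [0, 0, 0]], [[1.8, 0, 7.5], [0, 0, 0]]]}}

```text
time_s: 54.13
eef_pos: [0.4127, -0.1557, 0.1149]
eef_rot: [[-0.947, 0.194, 0.255], [0.188, 0.981, -0.05], [-0.259, 0.001, -0.966]]
wrist_force: [0.3, 1.0, -0.4]
finger_gap: 0.003
```

Run:
```python
from h import *
tipgo([(-.138,.095),(-.138,.07),(-.1,.07)],-.104); s,im=snap('wrist','w38')
```

```text
tip now [-0.1134 -0.1035  0.0965] F [ 0.3  1.  -0.4]
pos [ 0.4127 -0.1557  0.1149] shift cm [ 2.41 -0.08 -0.49] turn [-0.1  0.  -0.5] |turn| 0.5
pos [ 0.4127 -0.1557  0.1149] shift cm [ 3.06 -0.08  1.92] turn [-0.1  0.  -0.5] |turn| 0.5
pos [ 0.4127 -0.1557  0.1149] shift cm [-0.61 -0.05  2.91] turn [-0.1  0.  -0.5] |turn| 0.5
```

View pics/w38.png

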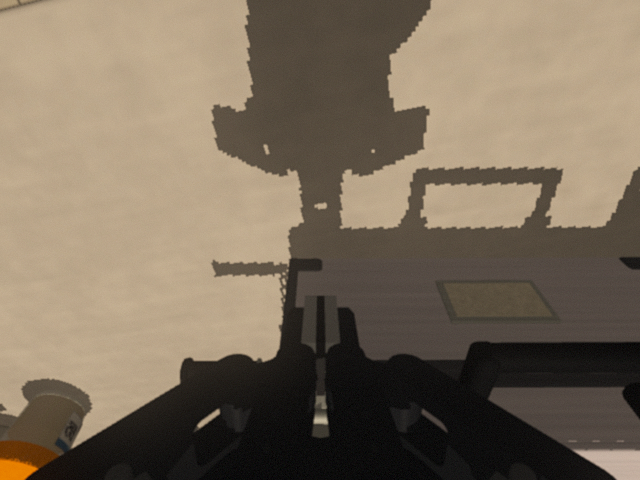

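{"fn": "send_rows", "kwargs": {"commands": [[[1, 0, -0.3], [0, 0, 0]], [[2.4, 0, -0.5], [0, 0, 0]], [[2.7, 0, 0.8], [0, 0, 0]], [[3.05, 0, 1.9], [0, 0, 0]], [[3.05, 0, 1.9], [0, 0, 0]]]}}

```text
time_s: 54.6
eef_pos: [0.3872, -0.1502, 0.0873]
eef_rot: [[-0.948, 0.194, 0.252], [0.188, 0.981, -0.048], [-0.257, 0.002, -0.966]]
wrist_force: [-0.4, 0.9, -1.1]
finger_gap: 0.001
```

Run:
```python
from h import *
tipgo([(-.1,.07)],-.104); s,im=snap('wrist','w39')
```

```text
tip now [-0.1395 -0.1027  0.0689] F [-0.4  0.9 -1.1]
pos [ 0.3872 -0.1502  0.0873] shift cm [-3.85 -0.09  0.91] turn [-0.  -0.1 -0.5] |turn| 0.5
```

View pics/w39.png

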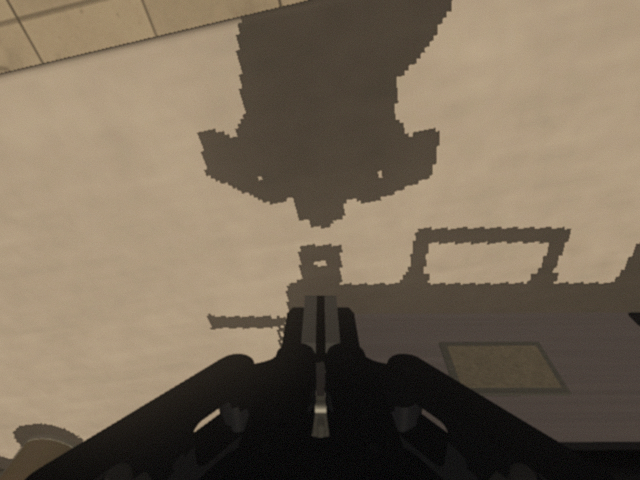

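{"fn": "send_rows", "kwargs": {"commands": [[[-0.6, 0, 0.15], [0, 0, 0]], [[-1.2, 0, 0.3], [0, 0, 0]], [[-1.8, 0, 0.45], [0, 0, 0]], [[-2.3, 0, 0.57], [0, 0, 0]], [[-2.8, 0, 0.7], [0, 0, 0]], [[-3.2, 0, 0.8], [0, 0, 0]], [[-3.6, 0, 0.88], [0, 0, 0]], [[-3.9, 0, 0.95], [0, 0, 0]], [[-4.1, 0, 1.0], [0, 0, 0]], [[-4.1, 0, 1.0], [0, 0, 0]]]}}

```text
time_s: 55.48
eef_pos: [0.4272, -0.1585, 0.0886]
eef_rot: [[-0.95, 0.193, 0.246], [0.187, 0.981, -0.048], [-0.251, 0.001, -0.968]]
wrist_force: [-13.0, 0.9, -0.0]
finger_gap: 0.004
```

Run:
```python
from h import *
tipgo([(-.1,.07)],-.104); s,im=snap('scene','s39');crop(im,'s39c',260,190,400,320,5)
```

```text
tip now [-0.0988 -0.1034  0.0702] F [-13.    0.9  -0. ]
pos [ 0.4272 -0.1585  0.0886] shift cm [ 0.13 -0.06 -0.01] turn [-0.1 -0.5 -0.4] |turn| 0.6
```

View pics/s39c.png

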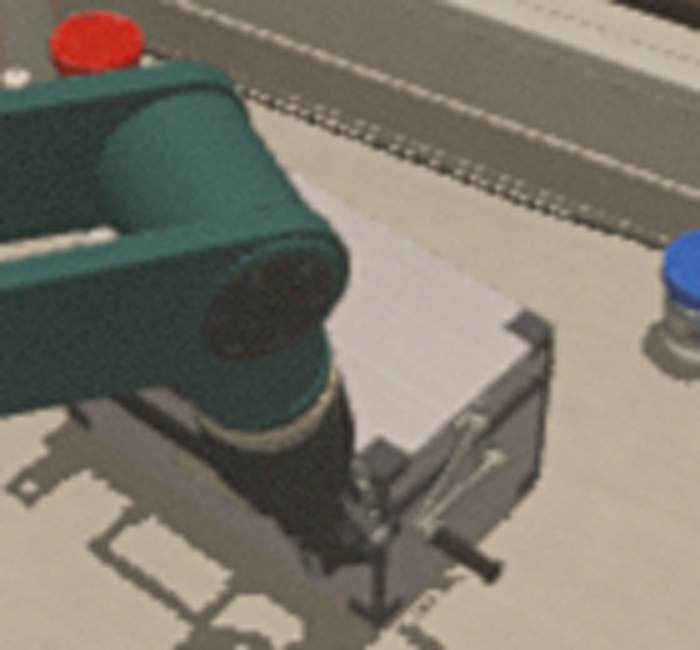

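{"fn": "send_rows", "kwargs": {"commands": [[[-0.2, 0, 0], [0, 0, 0]], [[-0.3, 0, 0], [0, 0, 0]], [[-0.3, 0, 0], [0, 0, 0]], [[1, 0, 0], [0, 0, 0]], [[4, 0, 0], [0, 0, 0]], [[5, 0, -3], [0, 0, 0]], [[5, 0, -7], [0, 0, 0]], [[4, 0, -11], [0, 0, 0]], [[3, 0, -14], [0, 0, 0]], [[3, 0, -14], [0, 0, 0]]]}}

```text
time_s: 56.37
eef_pos: [0.3703, -0.1492, 0.2289]
eef_rot: [[-0.942, 0.194, 0.274], [0.185, 0.981, -0.061], [-0.28, -0.007, -0.96]]
wrist_force: [0.8, 0.1, 0.5]
finger_gap: 0.002
```

Run:
```python
from h import *
tipgo([(-.13,.23),(-.116,.185)],.104); s,im=snap('wrist','w40')
```

```text
tip now [-0.1558 -0.105   0.2107] F [0.8 0.1 0.5]
pos [ 0.3703 -0.1492  0.2289] shift cm [-2.92 20.89 -1.32] turn [-0.5  1.3 -0.4] |turn| 1.4
pos [ 0.3703 -0.1492  0.2289] shift cm [-3.   20.94  3.39] turn [-0.5  1.3 -0.4] |turn| 1.4
```

View pics/w40.png

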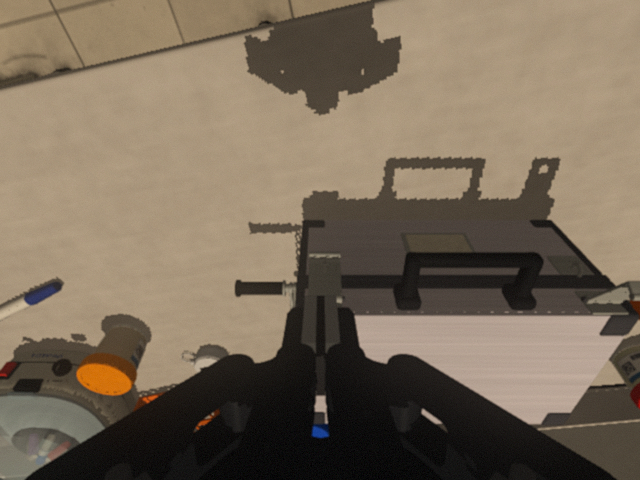

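{"fn": "send_rows", "kwargs": {"commands": [[[-0.5, 4, -1], [0, 1, 0]], [[-1, 8, -1.3], [0, 1.3, -0.4]], [[-1.7, 12, -1.3], [0, 1.3, -0.4]], [[-2.3, 16, -1.3], [-0.4, 1.3, -0.4]], [[-2.9, 20, -1.3], [-0.4, 1.3, -0.4]], [[-2.9, 20.9, 0], [-0.4, 1.3, -0.4]], [[-3, 20.9, 2], [-0.4, 1.3, -0.4]], [[-3, 20.9, 3], [-0.4, 1.3, -0.4]], [[-3, 20.9, 3], [-0.4, 1.3, -0.4]], [[-3, 20.9, 3], [-0.4, 1.3, -0.4]]]}}

```text
time_s: 57.25
eef_pos: [0.4423, 0.0509, 0.1959]
eef_rot: [[-0.954, 0.187, 0.234], [0.182, 0.982, -0.039], [-0.237, 0.005, -0.971]]
wrist_force: [-0.6, 0.5, 0.1]
finger_gap: -0.0
```

Run:
```python
from h import *
tipgo([(-.118,.16),(-.119,.14),(-.119,.11),(-.114,.095)],.104); s,im=snap('wrist','w41')
```

```text
tip now [-0.123   0.1052  0.1775] F [-0.6  0.5  0.1]
pos [0.4423 0.0509 0.1959] shift cm [-0.03 -0.12  1.82] turn [ 0.3 -1.3 -0.1] |turn| 1.3
pos [0.4423 0.0509 0.1959] shift cm [ 0.54 -0.13  3.73] turn [ 0.3 -1.3 -0.1] |turn| 1.3
pos [0.4423 0.0509 0.1959] shift cm [ 1.25 -0.15  6.65] turn [ 0.3 -1.3 -0.1] |turn| 1.3
pos [0.4423 0.0509 0.1959] shift cm [ 1.12 -0.15  8.22] turn [ 0.3 -1.3 -0.1] |turn| 1.3
```

View pics/w41.png

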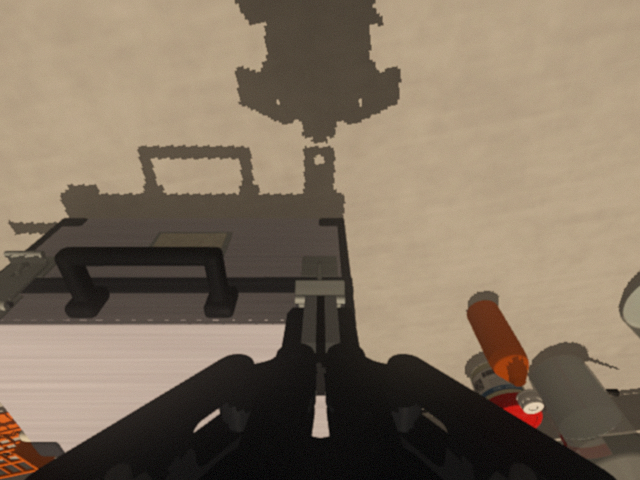

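Run:
```python
from h import *
s=monitor.sense()
for th in (1.6,1.8,2.0,2.2):
    pin=np.array([-.0795,.124]); e=pin+.042*np.array([-np.sin(th),-np.cos(th)]); E=e+.011*np.array([-np.cos(th),np.sin(th)])
    print(th,[np.round(proj('wrist',cw([q[0],y,q[1]]),s)) for q in (pin,e,E) for y in (.091,.117)],E)
zt=Rc().T@np.array(s['eef_rot'])[:,2]; tip=tocase(s['eef_pos'])+.019*zt; print(proj('wrist',cw(tip),s))
im=cv2.imread('pics/w41.png')[:,:,::-1]; crop(im,'w41c',270,240,370,350,6)
```

```text
1.6 [array([298., 302.]), array([339., 302.]), array([295., 247.]), array([341., 247.]), array([294., 259.]), array([342., 259.])] [-0.1211609   0.13622169]
1.8 [array([298., 302.]), array([339., 302.]), array([294., 258.]), array([342., 257.]), array([294., 273.]), array([343., 273.])] [-0.11790238  0.14425481]
2.0 [array([298., 302.]), array([339., 302.]), array([294., 270.]), array([343., 270.]), array([293., 289.]), array([344., 289.])] [-0.11311288  0.15148044]
2.2 [array([298., 302.]), array([339., 302.]), array([293., 285.]), array([343., 285.]), array([293., 306.]), array([344., 306.])] [-0.10698334  0.15761051]
[320.9 313.4]
```

View pics/w41c.png

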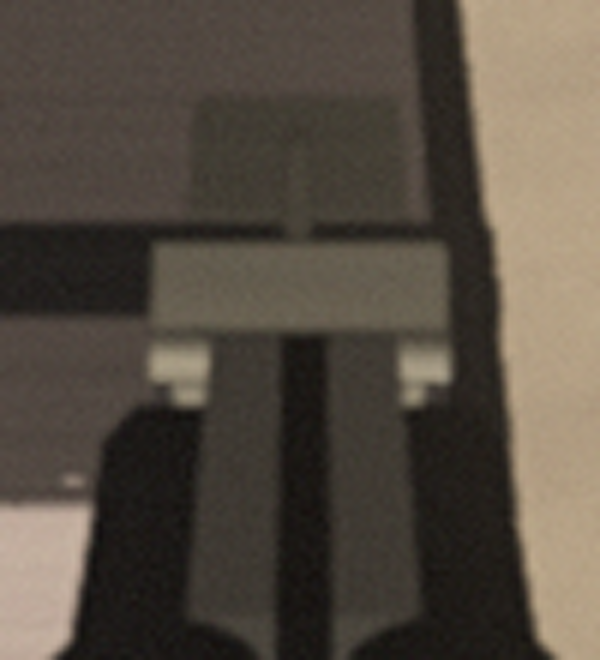

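Run:
```python
from h import *
tipgo([(-.106,.175),(-.107,.16),(-.111,.148),(-.116,.137),(-.119,.125),(-.119,.11),(-.114,.095)],.104)
```

```text
tip now [-0.1225  0.1051  0.1786] F [ 0.2 -0.5  0.6]
pos [0.4428 0.0508 0.197 ] shift cm [-1.48 -0.1   0.74] turn [ 0.3 -1.2 -0.2] |turn| 1.2
pos [0.4428 0.0508 0.197 ] shift cm [-1.02 -0.11  2.18] turn [ 0.3 -1.2 -0.2] |turn| 1.2
pos [0.4428 0.0508 0.197 ] shift cm [-0.35 -0.12  3.25] turn [ 0.3 -1.2 -0.2] |turn| 1.2
pos [0.4428 0.0508 0.197 ] shift cm [ 0.4  -0.13  4.19] turn [ 0.3 -1.2 -0.2] |turn| 1.2
pos [0.4428 0.0508 0.197 ] shift cm [ 0.98 -0.13  5.29] turn [ 0.3 -1.2 -0.2] |turn| 1.2
pos [0.4428 0.0508 0.197 ] shift cm [ 1.34 -0.14  6.74] turn [ 0.3 -1.2 -0.2] |turn| 1.2
pos [0.4428 0.0508 0.197 ] shift cm [ 1.21 -0.15  8.32] turn [ 0.3 -1.2 -0.2] |turn| 1.2
```

{"fn": "send_rows", "kwargs": {"commands": [[[-1.5, -0.1, 0.3], [0.3, -1.2, 0]], [[-1.5, -0.1, 0.7], [0.3, -1.2, 0]], [[-1.5, -0.1, 0.7], [0.3, -1.2, 0]], [[-1.2, -0.1, 1.5], [0.3, -1.2, 0]], [[-1.0, -0.1, 2.2], [0.3, -1.2, 0]], [[-0.35, -0.1, 3.2], [0.3, -1.2, 0]], [[0.4, -0.1, 4.2], [0.3, -1.2, 0]], [[0.95, -0.1, 5.3], [0.3, -1.2, 0]], [[1.2, -0.1, 6.0], [0.3, -1.2, 0]], [[1.35, -0.1, 6.7], [0.3, -1.2, 0]], [[1.3, -0.1, 7.5], [0.3, -1.2, 0]], [[1.2, -0.1, 8.3], [0.3, -1.2, 0]]]}}

```text
time_s: 58.3
eef_pos: [0.4512, 0.0491, 0.1131]
eef_rot: [[-0.948, 0.187, 0.256], [0.181, 0.982, -0.048], [-0.261, 0.0, -0.965]]
wrist_force: [-0.1, -0.2, 1.0]
finger_gap: -0.001
```

{"fn": "send_rows", "kwargs": {"commands": [[[0, 0, 0], [0, 0, 0]], [[0, 0, 0], [0, 0, 0]]]}}

```text
time_s: 58.47
eef_pos: [0.4505, 0.0491, 0.1127]
eef_rot: [[-0.949, 0.187, 0.253], [0.181, 0.982, -0.048], [-0.258, 0.0, -0.966]]
wrist_force: [0.2, 0.3, -0.2]
finger_gap: -0.001
```

Run:
```python
from h import *
tipgo([(-.138,.095),(-.138,.07),(-.1,.07)],.104); s,im=snap('wrist','w42')
```

```text
tip now [-0.1143  0.1049  0.0943] F [ 0.2  0.3 -0.2]
pos [0.4505 0.0491 0.1127] shift cm [ 2.28 -0.09 -0.68] turn [-0.  -0.1 -0.1] |turn| 0.1
pos [0.4505 0.0491 0.1127] shift cm [ 2.92 -0.09  1.74] turn [-0.  -0.1 -0.1] |turn| 0.1
pos [0.4505 0.0491 0.1127] shift cm [-0.75 -0.08  2.72] turn [-0.  -0.1 -0.1] |turn| 0.1
```

View pics/w42.png

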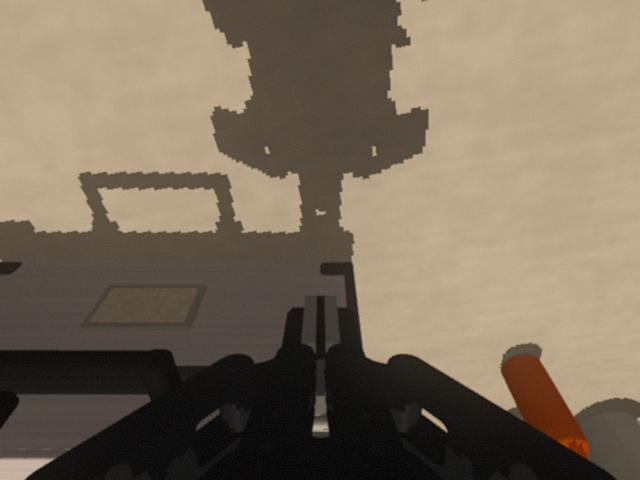

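Same picture as on the right side; now retract, go lower and press in.

{"fn": "send_rows", "kwargs": {"commands": [[[1, 0, -0.3], [0, 0, 0]], [[2.3, 0, -0.6], [0, 0, 0]], [[2.6, 0, 0.6], [0, 0, 0]], [[2.9, 0, 1.7], [0, 0, 0]], [[2.9, 0, 1.7], [0, 0, 0]], [[2, 0, 1.95], [0, 0, 0]], [[1.2, 0, 2.15], [0, 0, 0]], [[0.6, 0, 2.33], [0, 0, 0]], [[0, 0, 2.5], [0, 0, 0]], [[-0.4, 0, 2.6], [0, 0, 0]], [[-0.7, 0, 2.7], [0, 0, 0]], [[-1.0, 0, 2.75], [0, 0, 0]]]}}

```text
time_s: 59.52
eef_pos: [0.4662, 0.0461, 0.0887]
eef_rot: [[-0.95, 0.187, 0.251], [0.181, 0.982, -0.048], [-0.255, 0.0, -0.967]]
wrist_force: [-7.9, 1.9, 0.8]
finger_gap: -0.001
```

{"fn": "send_rows", "kwargs": {"commands": [[[-0.2, 0, 0], [0, 0, 0]], [[-0.3, 0, 0], [0, 0, 0]], [[-0.3, 0, 0], [0, 0, 0]]]}}

```text
time_s: 59.77
eef_pos: [0.4666, 0.0461, 0.0887]
eef_rot: [[-0.951, 0.187, 0.245], [0.181, 0.982, -0.047], [-0.25, -0.0, -0.968]]
wrist_force: [-12.5, 2.4, 3.5]
finger_gap: 0.001
```

Run:
```python
from h import *
tipgo([(-.1,.07)],.104)
```

```text
tip now [-0.098   0.1049  0.0703] F [-12.5   2.4   3.5]
pos [0.4666 0.0461 0.0887] shift cm [ 0.22 -0.09 -0.02] turn [-0.  -0.5 -0.1] |turn| 0.5
```

Stopped at the same depth (−0.098) as the right one. Back off and look.

{"fn": "send_rows", "kwargs": {"commands": [[[2, 0, 0], [0, 0, 0]], [[5, 0, 0], [0, 0, 0]], [[8, 0, -2], [0, 0, 0]], [[10, -3, -5], [0, 0, 0]], [[10, -6, -9], [0, 0, 0]], [[10, -9, -12], [0, 0, 0]], [[10, -10, -14], [0, 0, 0]], [[10, -10, -14], [0, 0, 0]], [[10, -10, -14], [0, 0, 0]]]}}

```text
time_s: 60.52
eef_pos: [0.3223, -0.0297, 0.2036]
eef_rot: [[-0.945, 0.191, 0.264], [0.184, 0.982, -0.052], [-0.269, -0.001, -0.963]]
wrist_force: [0.6, -0.6, 0.4]
finger_gap: 0.002
```

Run:
```python
from h import *
s,im=snap('wrist','w43'); print(tocase(s['eef_pos'])); s2,i2=snap('side','d43'); crop(i2,'d43c',240,200,380,320,5)
s2,i2=snap('scene','s43'); crop(i2,'s43c',260,190,400,320,5)
for y in (-.104,.104):
    for th in (0,.12,.5):
        e=np.array([-.0795,.124])+.042*np.array([-np.sin(th),-np.cos(th)])+.011*np.array([-np.cos(th),np.sin(th)]); print(y,th,proj('wrist',cw([e[0],y,e[1]]),s))
```

```text
[-0.23046916  0.00370264  0.20361164]
-0.104 0 [199.2 336.1]
-0.104 0.12 [197.6 333.7]
-0.104 0.5 [191.5 330.7]
0.104 0 [435.4 335.5]
0.104 0.12 [436.9 333.1]
0.104 0.5 [442.6 330. ]
```

View pics/w43.png

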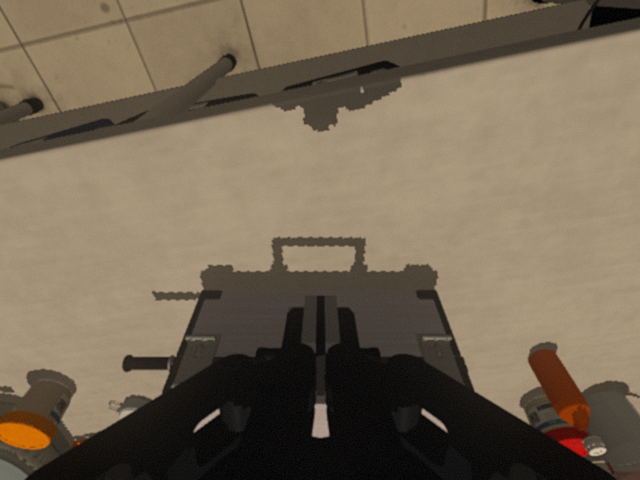

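View pics/d43c.png

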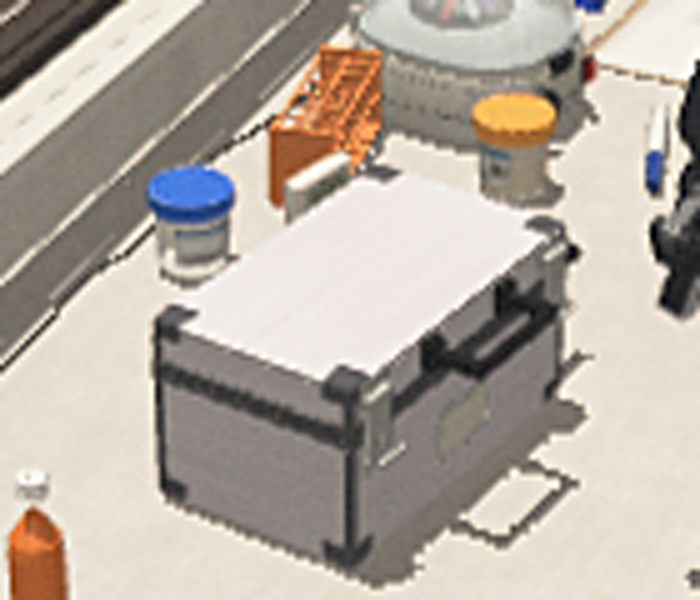

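View pics/s43c.png

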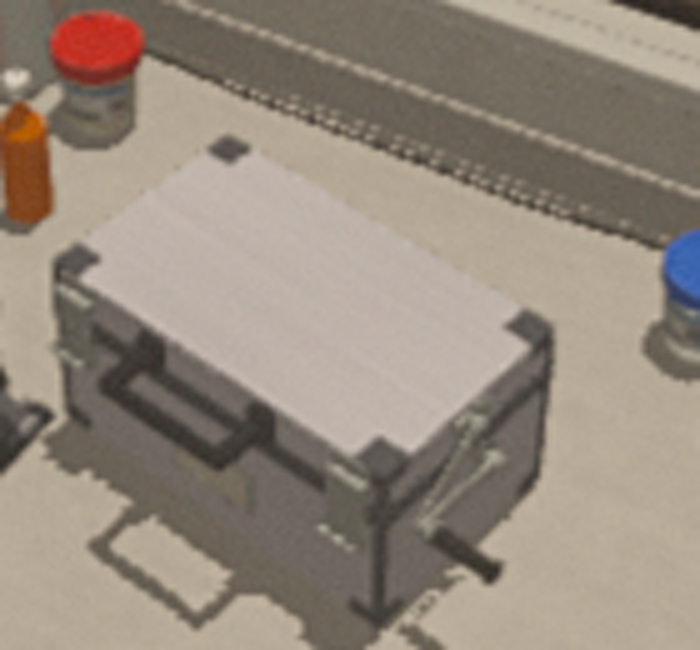

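Run:
```python
from h import *
im=cv2.imread('pics/w43.png')[:,:,::-1]
a=cv2.resize(im[320:380,165:235],None,fx=5,fy=5);b=cv2.resize(im[320:380,405:475],None,fx=5,fy=5)
cv2.imwrite('pics/w43c.png',np.hstack([a,b])[:,:,::-1])
```

```text
(no output)
```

View pics/w43c.png

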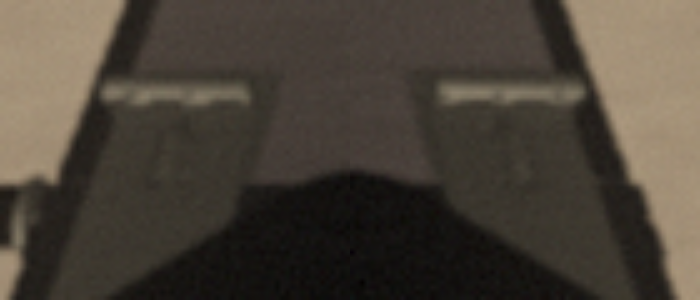

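Run:
```python
from h import *
print(bot.close_job())
```

```text
the job is handed in; nothing more can be done
None
```

The case is packed, shut and latched. I handed the job in at about 61 s of the 210 s allowed; the hand-in gave no verdict.

- **Packing:** I put all four red and dark-red bottles upright in the four pockets and left the orange look-alike where it was. The logger is flat in the tray, window up.
- **Stay and lid:** I lifted the stay knee well past centre. I then lowered the lid by its handle at about 0.4 rad/s until it came up hard against the rim (about 19 N).
- **Hasps:** I swung both hasps down and pressed them home. Each press met firm resistance (about 13 N) at the depth expected for latched.

**Last checks:**
- The wrist picture shows both hasp lips at pixel row 336, which is where they should be at 0 rad. The scene and side pictures show both hasps flat, the lid shut and the arm clear.
- The last pictures show the cup, counter and marker about where they started, but I did not measure them.
- The bottles and logger were last seen correctly placed just before the lid came down, and could not be checked afterwards.
- No check failed. The measured arm position was often 2 to 4 mm off the command after fast moves, so I corrected it before each insertion.

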